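# Make up the woodwork kits

### The job

Make up the two project kits for the next woodwork class: the toy car kit in the green tray (turquoise car body on the black rectangle, red wheel on the red spot, glue jar on the white spot) and the spinning top kit in the blue tray (yellow disc on the yellow spot, dark wooden handle on the brown spot). Set each part down within its own painted mark, the same way up as it stood, the car body lined up with its rectangle (either end forward), and let go of it. Leave the unpainted spare wheel and the sanding block where they lie.

Things in the scene. Friction and masses are not known exactly. Their poses are not given: they have to be found in the camera images.
- car_body: Turquoise painted wooden block in the shape of a toy car, base 84 x 40 x 22 mm (x, y, z) with a cabin 44 x 40 mm on it, 36 mm high in all; the cabin's centre is at x = -10 mm. x runs along the car; its flat sides are at y = +-20 mm. About 70 g. Origin: centre of the underside; z up. Loose on the bench (z = 0) between robot and trays, 30 mm or more from neighbours. Any heading.
- red_wheel: Red painted wheel with a pale hub lying flat, a plain disc 52 mm in diameter and 26 mm high, about 50 g. Origin: centre of the underside; z up. Loose on the bench (z = 0) between robot and trays, 30 mm or more from neighbours. 
- glue_jar: Small closed white glue jar with a grey cap (top 14 mm), straight-sided, 40 mm in diameter and 48 mm high, about 70 g. Origin: centre of the underside; z up. Loose on the bench (z = 0) between robot and trays, 30 mm or more from neighbours. 
- yellow_disc: Yellow painted disc of a spinning top lying flat, 60 mm in diameter and 24 mm high, about 60 g. Origin: centre of the underside; z up. Loose on the bench (z = 0) between robot and trays, 30 mm or more from neighbours. 
- top_handle: Dark wooden turned handle of a spinning top, standing upright: 50 mm high, 32 mm in diameter over its foot (lowest 13 mm) and its head (top 12 mm), with a 22 mm waist between. About 30 g. Origin: centre of the underside; z up. Loose on the bench (z = 0) between robot and trays, 30 mm or more from neighbours. 
- green_tray: Green fixed tray 150 x 210 mm (x, y); floor 6 mm above origin, edge lip 6 mm wide, 3 mm above floor. Flush painted marks 10 mm larger all round than their parts, centres (x, y) in tray frame: black rectangle 104 x 60 mm (long along x) at (0, -58) mm; red spot 72 mm wide at (34, 47); white spot 60 mm wide at (-36, 47). Origin: underside centre, on the bench; z up; x away from robot within 9 degrees.
- blue_tray: Blue fixed tray, the same board as the green one: 150 x 210 mm (x, y), floor 6 mm above origin, lip 3 mm above floor. Marks, centres (x, y) in tray frame: yellow spot 80 mm wide at (0, -45) mm; brown spot 52 mm wide at (0, 52) mm. Origin: underside centre; z up; x away from robot within 9 degrees. The trays stand side by side, either one on the left.
- spare_wheel: Bystander, not to be moved: unpainted brown wooden wheel with a pale hub, lying flat, 52 mm in diameter, 26 mm high. Origin: centre of the underside; z up. It lies outside the trays, to the left or right.
- sanding_block: Bystander, not to be moved: cork sanding block 105 x 60 x 34 mm. Origin: centre of the underside; z up. It lies outside the trays, on the other side from the spare wheel.
Not all that is in view belongs to the job. Of the things shaped like the car_body, the turquoise one is meant.

How it is judged:
By the outcome, as a careful person would: the job done as asked, in the order asked, and still so for the second after the job is handed in, with the robot touching nothing.
It also fails if it takes over 128 s, if anything falls off the work surface, if the arm or the gripper's body presses on something with over 40 N, if the wrist force passes 120 N, or if a joint passes its speed limit or range.

### The arm

A 6-joint arm with a two-finger parallel gripper is mounted at the origin on the work surface. World frame = base frame: x ahead of the robot, y to its left, z up, the work surface at z = 0. Lengths are in m, angles in rad, forces in N, time in s.
With the tool pointing down it reaches from about 0.4 to 0.825 m from the base axis. Payload 7 kg.
Tool frame: the origin (TCP) lies at the very end of the fingers, on their centre line; the grasp point (between the pads) lies 19 mm behind it (tcp_to_grasp is the distance from the TCP to the grasp point, in m); x points along the fingers, z is the direction in which the jaws open and shut, and the axes are right-handed (so a half turn about x gives the same grasp; the last joint's range is limited). The gripper opens to 88 mm and grips with 3 to 60 N. Pads are 19 mm wide; open, the fingers measure 130 mm over their backs; the gripper's body (78 mm by 193 mm) begins 47 mm behind the grasp point.
Start: joints at [-0.837, 0.359, 0.012, 0, -1.224, -0.288], TCP at [0.291, -0.609, 0.189] pointing down, gripper open.
Joint ranges: [-3.07, 3.07], [-1.43, 2.12], [-1.02, 1.25], [-3.03, 1.67], [-3.05, -0], [-3.03, 3.03]. Speed limits (rad/s): [2.39, 2.39, 3.01, 3.14, 3.14, 3.14].

### API

Orientations are given as [roll, pitch, yaw] about the fixed x, y, z axes, in that order (R = Rz(yaw) Ry(pitch) Rx(roll)).
In Python, from station import get_state, grab_frame, job_done, tcp_to_grasp gives the robot as it stands. The module is installed in compiled form; this text tells all that it offers.
- The arm moves only by the shell command python3 -m crank 'ROWS' [FORCE]. ROWS is JSON, a list of rows, each a list of 7 numbers: the shift along the tool's x, y, z in m, then the turn, a rotation vector about the tool's x, y, z in rad, then the opening, from 0 (shut) to 1 (fully open). In form: [[x, y, z, wx, wy, wz, fingers], ...]. A call has 1 to 10 rows; each row is the pose to reach, as a shift and turn from the pose commanded when the call began, along the tool's axes at that moment; what a row does not reach only later rows make up. A row lasts 1/8 s, in which the tool goes at most 62.5 mm and 10.7 degrees, less where a joint would pass 70% of its speed; a pose out of reach is approached as far as the arm can. A call with a gripper value outside its range is refused whole. The fingers move at their own pace and stop on an object; FORCE is the grip in N (left out, the last holds). Time passes only in rows, so rows that repeat a pose let the fingers close. It gives the time, the measured TCP pose, the force and the opening at its end, in the units of the state.
- get_state(): the state, without advancing time (a new reading comes with each control period).
- grab_frame(name): name is "side" or "top" or "wrist"; returns a dict with "pixels" (480x640x3 uint8, red, green, blue), "vfov" (degrees; the focal length in pixels is half the picture's height over the tangent of half this angle, whatever the lens; pixels are square), "cx", "cy" (the principal point, pixels), "k1" (the pictures are not rectified: a ray, as slopes to the right and down, at radius r is drawn at 1 + k1 r^2 times it, then the intrinsics apply), "extrinsics" (4x4, takes a point from world to camera coordinates). Camera axes: x right, y up, looking along -z (the intrinsics and any distortion apply to the point x, -y, -z); pixel columns grow to the right and rows downward; lengths in m; the calibration is good to about 2 mm. A picture is of the moment at which its call begins. There is no depth.
- job_done(): hands the job in, once; it reports no verdict.
The state is a dict: "t": time; "q": joint angles; "qd": joint speeds; "joint_efforts": joint torques, N m; "eef_pos": TCP position; "ee_rot": TCP orientation; "force": force on the tool from outside, world axes, zero at the start; "moment": the same for the moment, N m; "width": finger opening in m.
Only numpy, scipy, OpenCV 4.12 (cv2) and the standard library are available. Lean on these libraries where they do the work, as an engineer would, in place of code of your own. Each camera call takes 0.05 s, during which the arm holds its last target.

## Working session

There is one attempt and no reset: what is moved stays moved. The work goes in short steps, Python scripts to look and compute and a shell command to move; the robot and the scene stay as the last step left them, time stands still between calls to the robot, and variables do not carry over. Pictures are saved under pics/ and viewed, and the job is handed in when it is done.

```bash
mkdir -p pics; ls
python3 - <<'E'
from station import *
import cv2
s=get_state()
for k in s: print(k,s[k])
print(tcp_to_grasp)
for n in("top","side","wrist"):
    f=grab_frame(n); cv2.imwrite(f"pics/{n}0.png",f["pixels"][:,:,::-1])
    print(n,f["vfov"],f["cx"],f["cy"],f["k1"],f["extrinsics"])
E
```

```text
pics
t 0.0
q [-8.36909586e-01  3.59353738e-01  1.10978528e-02 -3.24009008e-04
 -1.22409649e+00 -2.88094111e-01]
qd [ 6.06149329e-05  6.01623846e-04 -5.62058713e-04  8.02933961e-04
 -4.48863474e-04 -8.83196915e-04]
joint_efforts [ 4.12677355e-04 -5.82720888e+01  2.93054116e+01  6.99736789e+00
  6.74028648e-03 -1.71280631e-04]
eef_pos [ 0.29077965 -0.60857483  0.18826585]
ee_rot [0.09481412 1.56921073 2.11129274]
force [-0.13669045 -0.64172982 -0.39670014]
moment [ 0.02177233 -0.04672258  0.03334838]
width 0.08778612948682232
0.0188
top 46.257401183679505 320.1766476858113 241.43350923569466 -0.1760316078981355 [[ 1.61067908e-02 -9.99864707e-01  3.33748102e-03  6.65419736e-02]
 [ 9.84684565e-01  1.64416138e-02  1.73568374e-01 -4.83313937e-01]
 [-1.73599765e-01  4.90736562e-04  9.84816166e-01 -1.40131540e+00]
 [ 0.00000000e+00  0.00000000e+00  0.00000000e+00  1.00000000e+00]]
side 47.69212592569111 320.6017871712839 246.46645529435628 -0.05517066855511261 [[ 0.80611808 -0.59147372 -0.0182337  -0.37192561]
 [ 0.3243715   0.4158941   0.8495971  -0.21219649]
 [-0.49493107 -0.69079008  0.52711697 -0.9320152 ]
 [ 0.          0.          0.          1.        ]]
wrist 58.852886390977105 320.0758450276142 235.7831425440987 0.011650362843711837 [[-0.43051441  0.90258221  0.0016401   0.67572309]
 [-0.87298532 -0.41593435 -0.25474546  0.03173975]
 [-0.22924655 -0.11110337  0.96700675 -0.38888317]
 [ 0.          0.          0.          1.        ]]
```

View pics/top0.png

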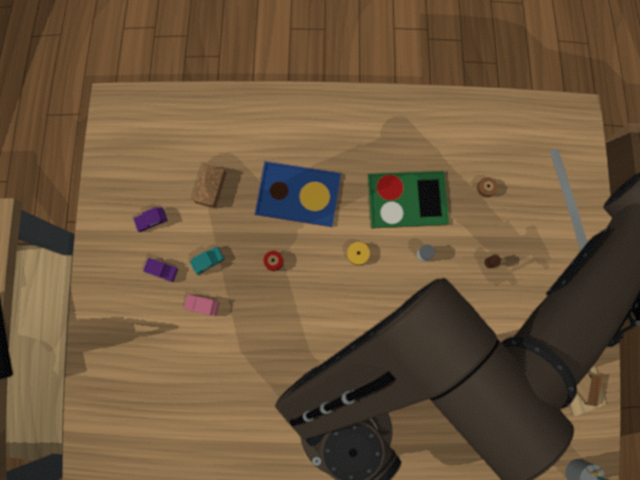

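View pics/side0.png

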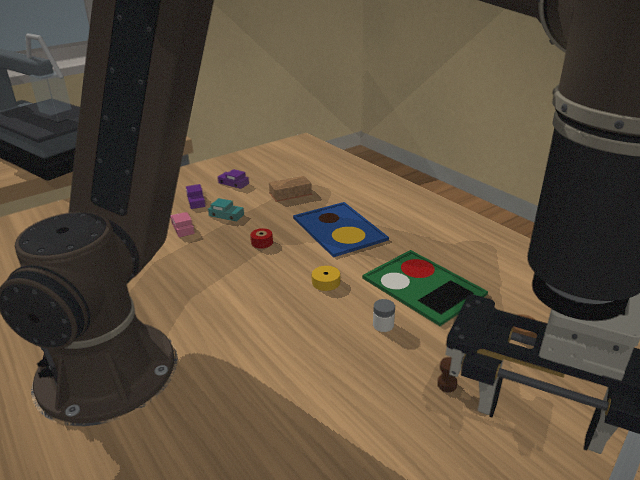

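View pics/wrist0.png

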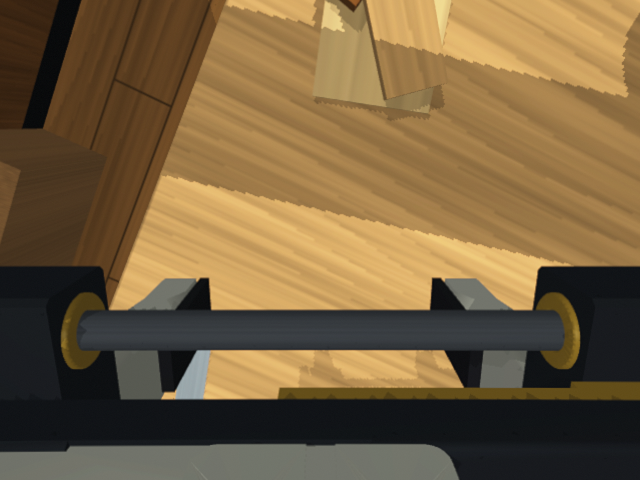

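The top view shows the blue tray at (298,194) and the green tray at (408,199). The parts are the car at (207,260), red wheel (273,261), yellow disc (358,253), jar (427,253) and handle (492,261). The purple and pink cars are distractors. The side view agrees, with the arm clear of the trays. Next I'll write helpers and measure.

```bash
cat > h.py <<'E'
from station import *
import cv2, numpy as np
from scipy.spatial.transform import Rotation as Rn
def frame(n,save=None):
    f=grab_frame(n); f["bgr"]=np.ascontiguousarray(f["pixels"][:,:,::-1]); f["hsv"]=cv2.cvtColor(f["bgr"],cv2.COLOR_BGR2HSV)
    fl=240/np.tan(np.radians(f["vfov"])/2); f["K"]=np.array([[fl,0,f["cx"]],[0,fl,f["cy"]],[0,0,1]]); f["d"]=np.array([f["k1"],0,0,0,0.])
    if save: cv2.imwrite(f"pics/{save}.png",f["bgr"])
    return f
def rays(f,uv):
    uv=np.asarray(uv,float).reshape(-1,1,2)
    n=cv2.undistortPoints(uv,f["K"],f["d"]).reshape(-1,2)
    E=f["extrinsics"]; d=np.c_[n[:,0],-n[:,1],-np.ones(len(n))]@E[:3,:3]
    return -E[:3,:3].T@E[:3,3], d
def plane(f,uv,z):
    o,d=rays(f,uv); return (o+d*((z-o[2])/d[:,2])[:,None])[:,:2]
def proj(f,P):
    P=np.atleast_2d(P); c=P@f["extrinsics"][:3,:3].T+f["extrinsics"][:3,3]
    c[:,1:]*=-1
    return cv2.projectPoints(c.reshape(-1,1,3),np.zeros(3),np.zeros(3),f["K"],f["d"])[0].reshape(-1,2)
def blobs(m,amin=30):
    m=m.astype(np.uint8)*255
    cs,_=cv2.findContours(m,cv2.RETR_EXTERNAL,cv2.CHAIN_APPROX_NONE)
    return sorted([c for c in cs if cv2.contourArea(c)>amin],key=cv2.contourArea,reverse=True)
def hm(f,h0,h1,s0=80,v0=40,v1=255):
    H,S,V=cv2.split(f["hsv"])
    hh=((H>=h0)&(H<=h1)) if h0<=h1 else ((H>=h0)|(H<=h1))
    return hh&(S>=s0)&(V>=v0)&(V<=v1)
def cen(c):
    M=cv2.moments(c); return M["m10"]/M["m00"],M["m01"]/M["m00"]
TD=Rn.from_euler
def rel(target_xyz, jawyaw, s=None):
    """row from current pose to tool-down with jaw axis (tool z) at heading jawyaw (mod pi), nearest"""
    s=s or get_state()
    R0=Rn.from_euler("xyz",s["ee_rot"])
    best=None
    for k in(0,np.pi):
        a=jawyaw+k; z=np.array([np.cos(a),np.sin(a),0]); x=np.array([0,0,-1.]); y=np.cross(z,x)
        r=(R0.inv()*Rn.from_matrix(np.c_[x,y,z])).as_rotvec()
        if best is None or np.linalg.norm(r)<np.linalg.norm(best): best=r
        print("  opt rotvec",r.round(4))
    sh=R0.inv().apply(np.asarray(target_xyz)-s["eef_pos"])
    print("shift",sh.round(4),"rot",best.round(4),"jaw now",np.degrees(np.arctan2(*R0.as_matrix()[1::-1,2])).round(1))
E
python3 - <<'E'
from h import *
f=frame("top"); 
v=cv2.resize(f["bgr"][140:330,120:520],None,fx=2,fy=2,interpolation=cv2.INTER_CUBIC); cv2.imwrite("pics/crop.png",v)
for n,(u,w) in dict(car=(207,260),red=(273,268),yel=(352,255),jar=(427,253),han=(492,261),green=(405,212),blue=(298,194),redspot=(390,188),white=(392,213),yspot=(315,197),brown=(279,190),black=(430,198),spare=(487,184)).items(): print(n,f["hsv"][w,u])
E
```

```text
car [ 88 175 105]
red [  0 215 120]
yel [ 22 187 179]
jar [68 12 88]
han [ 10 162  60]
green [ 67 149  89]
blue [112 119  90]
redspot [  1 213 138]
white [ 26  20 179]
yspot [ 22 188 155]
brown [ 12 159  45]
black [100  55  14]
spare [ 16 107 105]
```

View pics/crop.png

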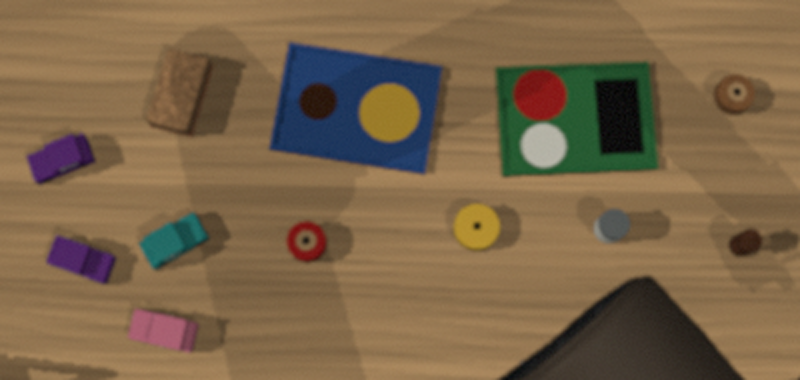

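Run:
```python
from h import *
f=frame("top")
def near(m,uv,amin=25):
    return min(blobs(m,amin),key=lambda c:np.hypot(*(np.array(cen(c))-uv)))
def rect(c,z):
    p=plane(f,c.reshape(-1,2),z).astype(np.float32); r=cv2.minAreaRect(p*1000); return r
# trays
for n,m,uv in(("green",hm(f,55,85,90),(408,199)),("blue",hm(f,103,125,70),(298,194))):
    c=near(m,uv,300); print(n,rect(c,0.008))
V=f["hsv"][:,:,2];S=f["hsv"][:,:,1]
for n,m,uv in(("redspot",hm(f,170,6,150),(390,188)),("white",(S<50)&(V>140),(392,213)),("yspot",hm(f,18,28,140),(315,197)),("brown",hm(f,3,20,120,15,62),(279,190)),("black",V<30,(430,198))):
    c=near(m,uv); p=plane(f,c.reshape(-1,2),.006); a=plane(f,[cen(c)],.006)[0]
    print(n,(a*1000).round(1),cv2.minAreaRect((p*1000).astype(np.float32)),cv2.contourArea(c))
for n,m,uv,h in(("car",hm(f,82,95,120),(207,260),.015),("red",hm(f,170,6,150),(273,261),.013),("yel",hm(f,18,28,140),(358,253),.012),("jar",(S<60)&(V>60),(427,253),.024),("han",V<72,(492,261),.025)):
    c=near(m,uv); p=plane(f,c.reshape(-1,2),h); a=plane(f,[cen(c)],h)[0]
    print(n,cen(c),(a*1000).round(1),cv2.minAreaRect((p*1000).astype(np.float32)),cv2.contourArea(c))
```

```text
green ((608.3751220703125, -159.47592163085938), (145.93313598632812, 206.51513671875), 3.494232177734375)
blue ((617.9895629882812, 136.51803588867188), (207.9322967529297, 147.97088623046875), 81.84957122802734)
redspot [ 640.3 -110.1] ((641.3198852539062, -110.62052154541016), (67.18402862548828, 67.17008209228516), 44.597808837890625) 461.5
white [ 570.6 -114.3] ((570.2462768554688, -114.66278076171875), (56.42889404296875, 57.76163101196289), 89.73628234863281) 354.5
yspot [612.   92.5] ((613.248291015625, 92.98521423339844), (74.62389373779297, 74.98670959472656), 0.9530565142631531) 591.0
brown [625.9 188.6] ((625.4891967773438, 188.5098876953125), (41.809356689453125, 40.35109329223633), 1.6353528499603271) 179.5
black [ 612.6 -217. ] ((613.3408813476562, -217.0760498046875), (98.2938461303711, 54.42106246948242), 3.5124335289001465) 642.5
car (206.32674083230324, 259.4693036670787) [434. 372.] ((434.1727294921875, 372.0187072753906), (41.45420837402344, 80.5627212524414), 30.86642837524414) 404.5
red (272.94966236955185, 260.19766728054014) [435.5 196.9] ((434.8409118652344, 196.75025939941406), (50.142765045166016, 47.129295349121094), 1.5575906038284302) 271.5
yel (357.9047063399455, 252.91404122909373) [458.6 -24.8] ((458.5040588378906, -25.04128646850586), (60.87698745727539, 61.74647521972656), 64.05921173095703) 428.5
jar (425.52682926829266, 252.59349593495935) [ 460.4 -201. ] ((460.6697692871094, -201.03433227539062), (39.66057586669922, 45.53067398071289), 0.8233567476272583) 205.0
han (492.318244170096, 261.3511659807956) [ 439.5 -379.4] ((439.5543212890625, -379.80450439453125), (27.43698501586914, 41.77029800415039), 18.534095764160156) 121.5
```

Run:
```python
from h import *
rel((.52,0,.19),np.radians(30.9)); rel((.434,.372,.19),np.radians(30.9))
```

```text
opt rotvec [ 1.4772e+00  5.0000e-04 -7.0000e-04]
  opt rotvec [-1.6644e+00  7.0000e-04  6.0000e-04]
shift [-0.001  -0.4692  0.4506] rot [ 1.4772e+00  5.0000e-04 -7.0000e-04] jaw now 115.5
  opt rotvec [ 1.4772e+00  5.0000e-04 -7.0000e-04]
  opt rotvec [-1.6644e+00  7.0000e-04  6.0000e-04]
shift [-7.000e-04 -5.520e-01  8.233e-01] rot [ 1.4772e+00  5.0000e-04 -7.0000e-04] jaw now 115.5
```

```bash
python3 -m crank '[[0,-0.47,0.45,-1.664,0,0,1],[0,-0.47,0.45,-1.664,0,0,1],[0,-0.47,0.45,-1.664,0,0,1],[0,-0.47,0.45,-1.664,0,0,1],[0,-0.47,0.45,-1.664,0,0,1],[0,-0.47,0.45,-1.664,0,0,1],[0,-0.47,0.45,-1.664,0,0,1],[0,-0.47,0.45,-1.664,0,0,1],[0,-0.47,0.45,-1.664,0,0,1],[0,-0.47,0.45,-1.664,0,0,1]]'
python3 - <<'E'
from h import *
print(get_state()["q"]); rel((.434,.372,.19),np.radians(30.9))
E
```

```text
t: 1.5
eef_pos: [0.5124, -0.0222, 0.1896]
ee_rot: [2.848, 1.57, 0.248]
force: [1.4, -0.7, -0.4]
width: 0.0875
[ 3.39991591e-01  8.94471901e-02 -3.39949870e-01  9.53101216e-05
 -1.14045639e+00  2.01689261e-01]
  opt rotvec [-3.1392e+00  4.0000e-04 -1.4000e-03]
  opt rotvec [ 0.0024 -0.0009 -0.0003]
shift [-0.0004 -0.3782 -0.1361] rot [ 0.0024 -0.0009 -0.0003] jaw now -149.0
```

```bash
python3 -m crank '[[0,-0.378,-0.136,0,0,0,1],[0,-0.378,-0.136,0,0,0,1],[0,-0.378,-0.136,0,0,0,1],[0,-0.378,-0.136,0,0,0,1],[0,-0.378,-0.136,0,0,0,1],[0,-0.378,-0.136,0,0,0,1],[0,-0.378,-0.136,0,0,0,1],[0,-0.378,-0.136,0,0,0,1]]'
python3 - <<'E'
from h import *
frame("wrist","w1");frame("top","t1"); print(get_state()["q"]); rel((.434,.372,.19),np.radians(30.9))
E
```

```text
t: 2.5
eef_pos: [0.4341, 0.3712, 0.1886]
ee_rot: [0.422, 1.57, -2.179]
force: [-0.3, -1.1, -0.8]
width: 0.0873
[ 1.04729491e+00  1.88056029e-01 -2.23475674e-01 -5.53442602e-05
 -1.16012335e+00 -5.08192299e-01]
  opt rotvec [ 3.1414e+00 -6.0000e-04 -1.2000e-03]
  opt rotvec [-0.0002  0.0008 -0.0004]
shift [-0.0011 -0.0027 -0.001 ] rot [-0.0002  0.0008 -0.0004] jaw now -149.1
```

View pics/w1.png

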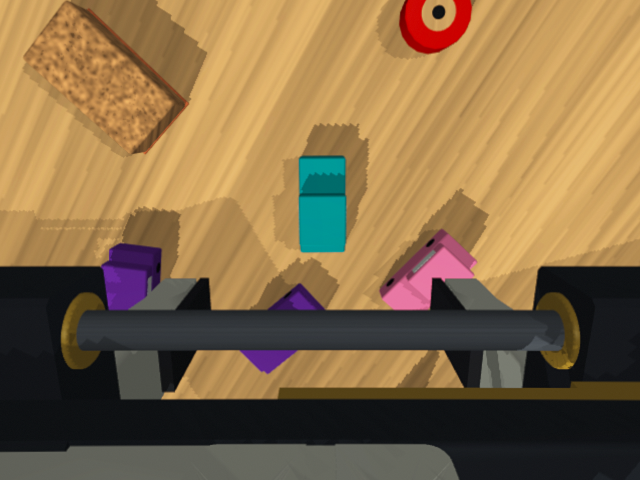

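View pics/t1.png

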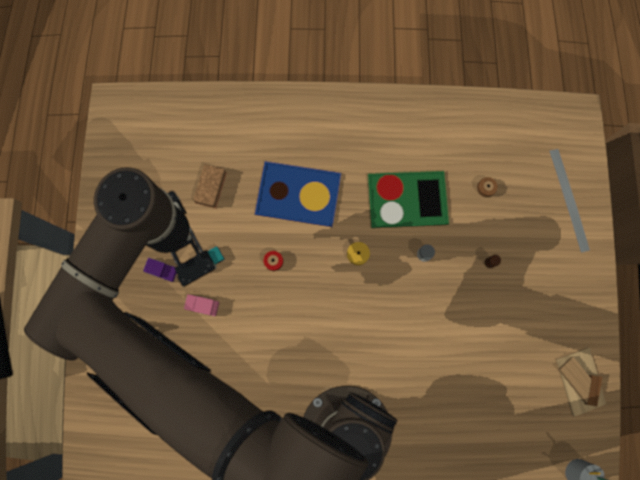

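The wrist view shows the turquoise car at (322,204), square to the jaws, with its cabin (roof) over rows 195–251. The purple and pink cars are clear of it. In the top view the arm hangs clear of the trays.

Run:
```python
from h import *
f=frame("wrist"); m=hm(f,82,95,120,30)
c=blobs(m,300)[0]; print(cv2.boundingRect(c)); 
hs=f["hsv"]
print([ (r,*hs[r,322]) for r in range(150,258,4)])
for uv,z in(((299.5,195),.036),((345.5,195),.036),((299.5,251.5),.036),((345.5,251.5),.036),((299,156),.022),((345,156),.022)):
    print(uv,(plane(f,[uv],z)[0]*1000).round(1))
p=plane(f,[(322.5,195),(322.5,251.5)],.036); print(p.mean(0),np.degrees(np.arctan2(*(p[0]-p[1])[::-1])),np.linalg.norm(p[0]-p[1]))
print(get_state()["eef_pos"])
```

```text
(298, 158, 47, 96)
[(150, np.uint8(17), np.uint8(141), np.uint8(150)), (154, np.uint8(17), np.uint8(142), np.uint8(153)), (158, np.uint8(75), np.uint8(76), np.uint8(81)), (162, np.uint8(90), np.uint8(255), np.uint8(151)), (166, np.uint8(90), np.uint8(255), np.uint8(155)), (170, np.uint8(90), np.uint8(255), np.uint8(155)), (174, np.uint8(90), np.uint8(255), np.uint8(138)), (178, np.uint8(90), np.uint8(255), np.uint8(107)), (182, np.uint8(90), np.uint8(255), np.uint8(108)), (186, np.uint8(90), np.uint8(255), np.uint8(108)), (190, np.uint8(90), np.uint8(255), np.uint8(107)), (194, np.uint8(90), np.uint8(255), np.uint8(107)), (198, np.uint8(90), np.uint8(255), np.uint8(100)), (202, np.uint8(89), np.uint8(255), np.uint8(153)), (206, np.uint8(90), np.uint8(255), np.uint8(152)), (210, np.uint8(90), np.uint8(255), np.uint8(152)), (214, np.uint8(89), np.uint8(255), np.uint8(153)), (218, np.uint8(90), np.uint8(255), np.uint8(152)), (222, np.uint8(90), np.uint8(255), np.uint8(151)), (226, np.uint8(90), np.uint8(255), np.uint8(150)), (230, np.uint8(90), np.uint8(255), np.uint8(151)), (234, np.uint8(90), np.uint8(255), np.uint8(152)), (238, np.uint8(90), np.uint8(255), np.uint8(151)), (242, np.uint8(90), np.uint8(255), np.uint8(151)), (246, np.uint8(90), np.uint8(255), np.uint8(152)), (250, np.uint8(90), np.uint8(255), np.uint8(150)), (254, np.uint8(51), np.uint8(52), np.uint8(156))]
(299.5, 195) [455.2 366.4]
(345.5, 195) [422.6 347. ]
(299.5, 251.5) [430.8 408.5]
(345.5, 251.5) [397.1 388.3]
(299, 156) [471.5 340.5]
(345, 156) [438.4 320.7]
[0.42641459 0.37754665] -59.06442410028225 0.048606616366287304
[0.4347592  0.36883455 0.18911462]
```

Run:
```python
from h import *
for i in range(3):
    f=frame("wrist","w2"); m=hm(f,82,95,120,30)
    H,S,V=cv2.split(f["hsv"])
    x,y,w,h=cv2.boundingRect(blobs(m,300)[0]); col=V[:,x+w//2].astype(int)
    b=[r for r in range(y+20,y+h-20) if col[r]>130 and col[r-3]<120][:1]
    r0=b[0]-1
    u=x+w/2
    p=plane(f,[(u,r0),(u,y+h)],.036); hd=p[0]-p[1]; L=np.linalg.norm(hd); hd/=L
    s=get_state(); print(x,y,w,h,r0,"org",p.mean(0)+.010*hd,np.degrees(np.arctan2(*hd[::-1])),L,s["eef_pos"],s["ee_rot"])
t=frame("top"); c=min(blobs(hm(t,82,95,120),25),key=lambda c:abs(cen(c)[0]-215)); print(cen(c),plane(t,[cen(c)],.02))
```

```text
298 159 47 96 199 org [0.43083908 0.37187689] -59.1407682510489 0.04842888501444907 [0.43495073 0.36868418 0.18926911] [ 0.37039972  1.57069423 -2.23333382]
298 159 47 96 199 org [0.43101049 0.3718088 ] -59.16728987830328 0.04845383725744325 [0.43502447 0.36867777 0.18939262] [-2.53351685  1.57063087  1.14571583]
298 159 48 96 199 org [0.43075915 0.37165242] -59.163458198043706 0.0484715400532194 [0.43508155 0.36875776 0.1894644 ] [-2.71064588  1.57046389  0.96857559]
(215.40211640211638, 254.82275132275132) [[0.44597426 0.34759512]]
```

Run:
```python
from h import *
f=frame("wrist"); E=f["extrinsics"]; o=-E[:3,:3].T@E[:3,3]; print(o,-E[2,:3])
# expected car corners given origin (0.431,0.372), heading -59.15
a=np.radians(-59.15); R=np.array([[np.cos(a),-np.sin(a)],[np.sin(a),np.cos(a)]])
for org in((.431,.3717),(.4325,.370)):
  for P in((42,0,22),(42,0,0),(12,0,36),(12,0,22),(-32,0,36),(-32,0,22),(-42,0,22),(-42,0,0),(0,20,36),(0,-20,36)):
    P=np.array(P)/1000; w=np.r_[R@P[:2]+org,P[2]]; print(P,proj(f,w).round(1))
```

```text
[0.47002345 0.30859609 0.38416011] [-0.12954434  0.21928166 -0.96702317]
[0.042 0.    0.022] [[321.9 163.2]]
[0.042 0.    0.   ] [[321.8 161. ]]
[0.012 0.    0.036] [[321.9 201.3]]
[0.012 0.    0.022] [[321.9 198.5]]
[-0.032  0.     0.036] [[322.  252.2]]
[-0.032  0.     0.022] [[321.9 247.6]]
[-0.042  0.     0.022] [[321.9 258.3]]
[-0.042  0.     0.   ] [[321.8 251.2]]
[0.    0.02  0.036] [[298.  215.5]]
[ 0.    -0.02   0.036] [[345.9 215.5]]
[0.042 0.    0.022] [[321.4 160.5]]
[0.042 0.    0.   ] [[321.3 158.5]]
[0.012 0.    0.036] [[321.4 198.7]]
[0.012 0.    0.022] [[321.4 195.9]]
[-0.032  0.     0.036] [[321.5 249.7]]
[-0.032  0.     0.022] [[321.4 245.1]]
[-0.042  0.     0.022] [[321.4 255.9]]
[-0.042  0.     0.   ] [[321.4 248.9]]
[0.    0.02  0.036] [[297.5 212.9]]
[ 0.    -0.02   0.036] [[345.4 212.9]]
```

View pics/w2.png

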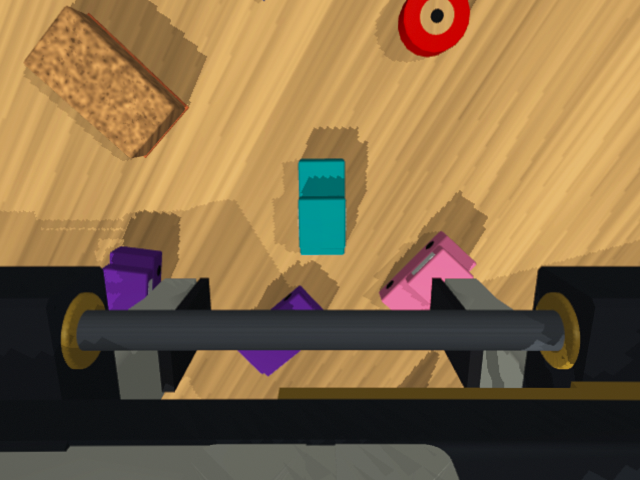

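The view matches a car centred at about (0.4325, 0.370) with its front heading −59.15°. I'll go down in two stages and grip.

Run:
```python
from h import *
rel((.4325,.370,.005),np.radians(30.85))
```

```text
opt rotvec [3.141e+00 3.000e-04 7.000e-04]
  opt rotvec [-0.0006 -0.0004  0.0002]
shift [ 0.1845 -0.0021  0.0018] rot [-0.0006 -0.0004  0.0002] jaw now -149.2
```

```bash
python3 -m crank '[[0.06,-0.002,0.002,0,0,0,1],[0.12,-0.002,0.002,0,0,0,1],[0.15,-0.002,0.002,0,0,0,1],[0.17,-0.002,0.002,0,0,0,1],[0.184,-0.002,0.002,0,0,0,1],[0.184,-0.002,0.002,0,0,0,1],[0.184,-0.002,0.002,0,0,0,0],[0.184,-0.002,0.002,0,0,0,0],[0.184,-0.002,0.002,0,0,0,0],[0.184,-0.002,0.002,0,0,0,0]]' 20
python3 - <<'E'
from h import *
frame("wrist","w3");frame("top","t3"); rel((.4325,.370,.1),np.radians(30.85))
E
```

```text
t: 4.15
eef_pos: [0.432, 0.3707, 0.0055]
ee_rot: [-2.635, 1.57, 1.046]
force: [0.3, 0.3, -0.3]
width: 0.0532
  opt rotvec [-3.141e+00 -3.000e-04 -4.000e-04]
  opt rotvec [ 0.0006 -0.0003  0.0002]
shift [-0.0947  0.0008 -0.0002] rot [ 0.0006 -0.0003  0.0002] jaw now -149.1
```

View pics/w3.png

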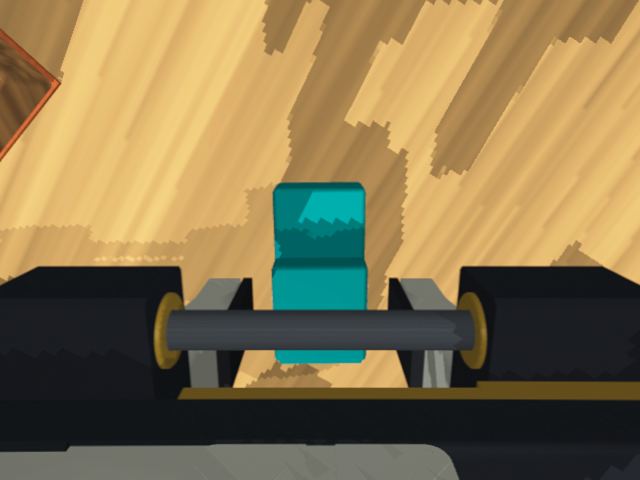

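The fingers straddle the car at (320,270) and are still closing at 53 mm. I'll let them close, then lift.

```bash
python3 -m crank '[[0,0,0,0,0,0,0],[0,0,0,0,0,0,0],[0,0,0,0,0,0,0],[0,0,0,0,0,0,0],[0,0,0,0,0,0,0]]' 20;  python3 -m crank '[[-0.03,0,0,0,0,0,0],[-0.08,0,0,0,0,0,0],[-0.1,0,0,0,0,0,0],[-0.1,0,0,0,0,0,0]]'
python3 - <<'E'
from h import *
frame("wrist","w4")
a=np.radians(3.5); c=np.array([.6085,-.1595]); 
R=np.array([[np.cos(a),-np.sin(a)],[np.sin(a),np.cos(a)]])
for P in((0,-58),(34,47),(-36,47)): print((c+R@np.array(P)/1000).round(4))
rel((.55,.05,.1),np.radians(273.5));rel((.612,-.2174,.1),np.radians(273.5))
E
```

```text
t: 4.88
eef_pos: [0.4319, 0.3705, 0.0051]
ee_rot: [0.452, 1.571, -2.15]
force: [-0.7, -1.0, -0.1]
width: 0.001
t: 5.38
eef_pos: [0.4326, 0.3716, 0.1072]
ee_rot: [-2.684, 1.567, 0.996]
force: [-0.0, 0.2, -0.4]
width: 0.0006
[ 0.612  -0.2174]
[ 0.6396 -0.1105]
[ 0.5697 -0.1148]
  opt rotvec [-1.0929e+00 -1.5000e-03  2.0000e-04]
  opt rotvec [2.0486e+00 2.0000e-04 1.8000e-03]
shift [0.0053 0.3359 0.0633] rot [-1.0929e+00 -1.5000e-03  2.0000e-04] jaw now -149.1
  opt rotvec [-1.0929e+00 -1.5000e-03  2.0000e-04]
  opt rotvec [2.0486e+00 2.0000e-04 1.8000e-03]
shift [0.0049 0.5972 0.1474] rot [-1.0929e+00 -1.5000e-03  2.0000e-04] jaw now -149.1
```

View pics/w4.png

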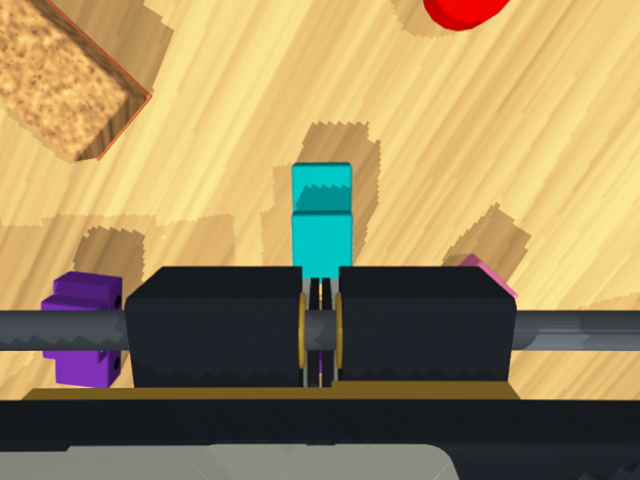

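The grip missed: the fingers shut to 0 behind the car, which still stands at (322,215). I'll check the TCP against the images.

Run:
```python
from h import *
s=get_state(); R=Rn.from_euler("xyz",s["ee_rot"]); 
f=frame("wrist"); t=frame("top","t4"); sd=frame("side","s4")
for n,p in(("tcp",[0,0,0]),("grasp",[-.0188,0,0]),("base",[-.066,0,0])):
    w=s["eef_pos"]+R.apply(p); print(n,w,[proj(g,w).round(1) for g in (f,t,sd)])
E=f["extrinsics"]; o=-E[:3,:3].T@E[:3,3]; print("cam in tool",R.inv().apply(o-s["eef_pos"]), R.inv().apply(-E[2,:3]))
m=hm(f,82,95,120,30);x,y,w,h=cv2.boundingRect(blobs(m,300)[0]);print(x,y,w,h, plane(f,[(x+w/2,y)],.022))
for g in(t,sd):
  c=blobs(hm(g,80,96,110),25)
  print([cen(k) for k in c], [plane(g,[cen(k)],.018) for k in c])
```

```text
tcp [0.43195941 0.37078894 0.10565562] [array([[318.8, 272.6]]), array([[199.6, 255.1]]), array([[222.1, 177.3]])]
grasp [0.4319491  0.37076323 0.1244556 ] [array([[318.6, 287. ]]), array([[198. , 253.9]]), array([[221.2, 170.4]])]
base [0.43192322 0.37069867 0.17165555] [array([[318.1, 339.4]]), array([[193.8, 250.9]]), array([[219.1, 152.4]])]
cam in tool [-0.19472009  0.0696727   0.00077927] [ 9.67069147e-01 -2.54512750e-01 -7.24906361e-04]
290 163 61 122 [[0.45440813 0.33172532]]
[(215.59871794871793, 255.16923076923078), (199.44672131147541, 265.5341530054645)] [array([[0.44536464, 0.34740902]]), array([[0.41720069, 0.38889014]])]
[(220.98275862068965, 202.70881226053638), (236.5222222222222, 210.0222222222222)] [array([[0.43727493, 0.40837613]]), array([[0.44967043, 0.34651841]])]
```

View pics/s4.png

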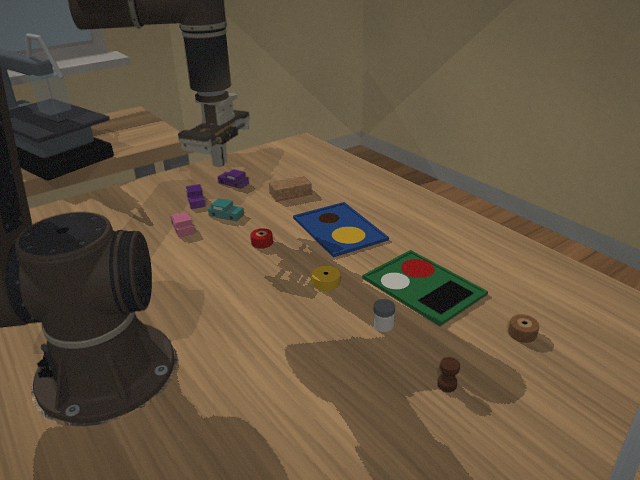

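View pics/t4.png

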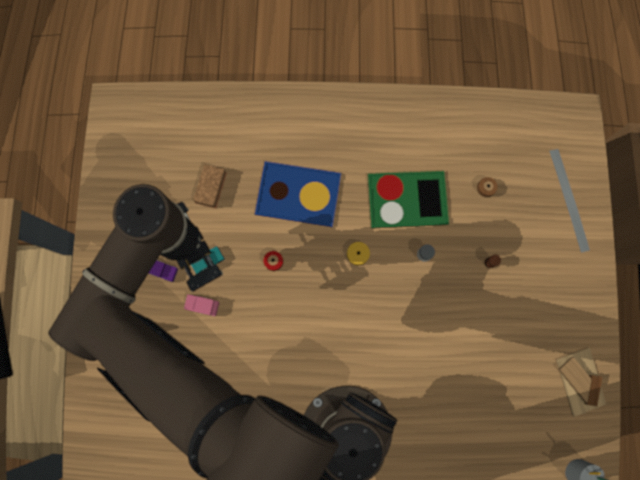

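The side view shows the fingertip at about (217,165), but the reported TCP projects to (222,177). I'll zoom in to settle it.

Run:
```python
import cv2,numpy as np
a=cv2.imread("pics/s4.png")[90:240,150:290]; b=cv2.imread("pics/w4.png")[200:400,240:400]; 
cv2.imwrite("pics/z4.png",np.hstack([cv2.resize(a,(373,400),interpolation=2),cv2.resize(b,(400,400)[::1] if 0 else (320,400),interpolation=2)]))
```

```text
(no output)
```

View pics/z4.png

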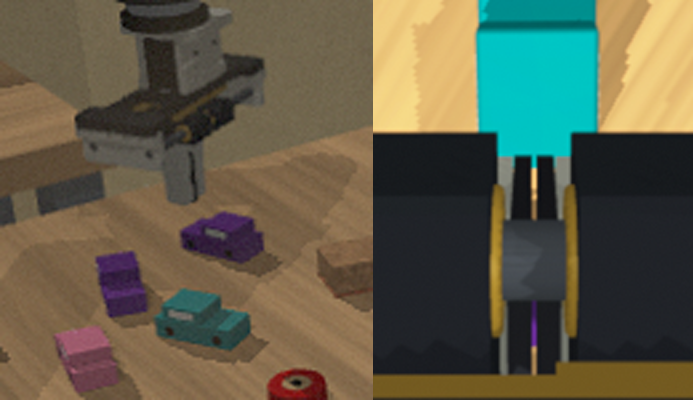

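Run:
```python
from h import *
s=get_state(); R=Rn.from_euler("xyz",s["ee_rot"]); f=frame("wrist"); sd=frame("side")
for dx in(0,.0188,.025,.03,.035,.04):
    print(dx,[proj(f,s["eef_pos"]+R.apply([-dx,y,0])).round(1)[0] for y in(.0095,0,-.0095)],proj(sd,s["eef_pos"]+R.apply([-dx,0,0])).round(1))
```

```text
0 [array([318.8, 253.8]), array([318.8, 272.6]), array([318.9, 290.9])] [[222.1 178.1]]
0.0188 [array([318.7, 266.6]), array([318.7, 287. ]), array([318.7, 306.9])] [[221.3 171.2]]
0.025 [array([318.6, 271.3]), array([318.6, 292.4]), array([318.7, 312.9])] [[221.  168.8]]
0.03 [array([318.6, 275.4]), array([318.6, 297. ]), array([318.6, 318. ])] [[220.8 167. ]]
0.035 [array([318.5, 279.7]), array([318.6, 301.8]), array([318.6, 323.3])] [[220.5 165.1]]
0.04 [array([318.5, 284.3]), array([318.5, 307. ]), array([318.5, 329. ])] [[220.3 163.2]]
```

Both views put the true fingertips about 33 mm above the reported TCP, along the tool axis, so the fingers closed above the car. I'll allow for that, approach in stages and check the force and pictures.

```bash
python3 -m crank '[[0,0,0,0,0,0,1],[0,0,0,0,0,0,1],[0,0,0,0,0,0,1],[0,0,0,0,0,0,1],[0,0,0,0,0,0,1],[0,0,0,0,0,0,1],[0,0,0,0,0,0,1],[0.04,0,0,0,0,0,1],[0.065,0,0,0,0,0,1],[0.065,0,0,0,0,0,1]]';python3 -m crank '[[0.03,0,0,0,0,0,1],[0.045,0,0,0,0,0,1],[0.055,0,0,0,0,0,1],[0.055,0,0,0,0,0,1]]'
python3 - <<'E'
from h import *
s=get_state();R=Rn.from_euler("xyz",s["ee_rot"]);f=frame("wrist","w5");frame("side","s5")
w=s["eef_pos"]+R.apply([-.033,0,0]); print(w,proj(f,w),s["force"],s["width"])
import numpy as np
a=cv2.imread("pics/s5.png")[120:260,150:300];b=cv2.imread("pics/w5.png")
cv2.imwrite("pics/z5.png",np.hstack([cv2.resize(a,(400,373),interpolation=2),cv2.resize(b,(400,300))[:0] if 0 else cv2.resize(b[130:430,160:480],(398,373))]))
E
```

```text
t: 6.92
eef_pos: [0.4311, 0.3692, 0.0385]
ee_rot: [0.464, 1.567, -2.139]
force: [-0.1, -0.4, 0.0]
width: 0.087
t: 7.42
eef_pos: [0.4319, 0.3704, -0.0149]
ee_rot: [0.652, 1.57, -1.95]
force: [-0.5, 0.5, -0.3]
width: 0.0875
[0.4319418  0.37045446 0.01808644] [[318.48306087 299.83319365]] [-0.52220735  0.49067202 -0.31817664] 0.08751353583260899
```

View pics/z5.png

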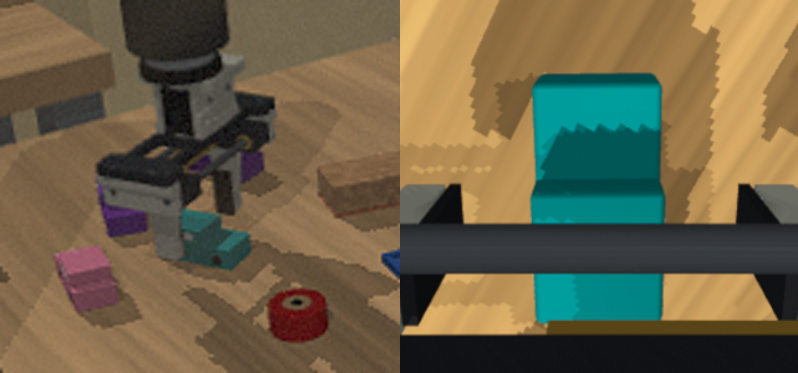

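The fingers straddle the car, with the tips about 18 mm up. I'll go 12 mm lower and grip.

```bash
python3 -m crank '[[0.006,0,0,0,0,0,1],[0.012,0,0,0,0,0,1],[0.012,0,0,0,0,0,1]]'; python3 -m crank '[[0,0,0,0,0,0,0],[0,0,0,0,0,0,0],[0,0,0,0,0,0,0],[0,0,0,0,0,0,0],[0,0,0,0,0,0,0],[0,0,0,0,0,0,0]]' 20;  python3 -m crank '[[-0.03,0,0,0,0,0,0],[-0.08,0,0,0,0,0,0],[-0.1,0,0,0,0,0,0],[-0.1,0,0,0,0,0,0]]'
python3 - <<'E'
from h import *
frame("wrist","w6");frame("side","s6");print(get_state()["width"])
rel((.50,.10,.08),np.radians(273.5));rel((.612,-.2174,.08),np.radians(273.5))
E
```

```text
t: 7.9
eef_pos: [0.4316, 0.3701, -0.0274]
ee_rot: [0.436, 1.57, -2.167]
force: [0.5, 0.3, 0.3]
width: 0.0878
t: 8.65
eef_pos: [0.432, 0.3706, -0.0268]
ee_rot: [-2.767, 1.571, 0.914]
force: [0.2, -1.6, 0.5]
width: 0.0401
t: 9.15
eef_pos: [0.4325, 0.3715, 0.0749]
ee_rot: [-2.648, 1.567, 1.032]
force: [-0.8, -0.1, -1.8]
width: 0.0401
0.039639107252096635
  opt rotvec [-1.0932e+00  7.0000e-04  4.0000e-04]
  opt rotvec [ 2.0484e+00  5.0000e-04 -8.0000e-04]
shift [-0.0075  0.267   0.0797] rot [-1.0932e+00  7.0000e-04  4.0000e-04] jaw now -149.1
  opt rotvec [-1.0932e+00  7.0000e-04  4.0000e-04]
  opt rotvec [ 2.0484e+00  5.0000e-04 -8.0000e-04]
shift [-0.0074  0.5969  0.1464] rot [-1.0932e+00  7.0000e-04  4.0000e-04] jaw now -149.1
```

View pics/w6.png

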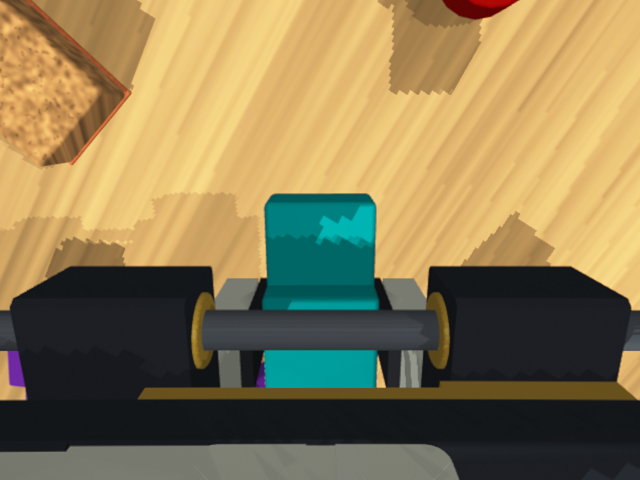

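The car is held at 40 mm width. I'll measure where it sits in the gripper and go to the black mark.

```bash
python3 - <<'E'
from h import *
s=get_state();R=Rn.from_euler("xyz",s["ee_rot"]);f=frame("wrist")
m=hm(f,82,95,120,30);x,y,w,h=cv2.boundingRect(blobs(m,300)[0])
for hh in(.022,):
  p=plane(f,[(320,y)],s["eef_pos"][2]+.027+hh)[0]; print(y,R.inv().apply(np.r_[p-s["eef_pos"][:2],0])*1000)
E
python3 -m crank '[[0,0.597,0.146,-1.093,0,0,0],[0,0.597,0.146,-1.093,0,0,0],[0,0.597,0.146,-1.093,0,0,0],[0,0.597,0.146,-1.093,0,0,0],[0,0.597,0.146,-1.093,0,0,0],[0,0.597,0.146,-1.093,0,0,0],[0,0.597,0.146,-1.093,0,0,0],[0,0.597,0.146,-1.093,0,0,0],[0,0.597,0.146,-1.093,0,0,0],[0,0.597,0.146,-1.093,0,0,0]]'
python3 - <<'E'
from h import *
rel((.612,-.2174,.04),np.radians(273.5)); print(get_state()["q"])
E
```

```text
194 [1.64136158e-04 4.62161210e+01 6.30483396e-01]
t: 10.55
eef_pos: [0.6071, -0.2008, 0.0714]
ee_rot: [-1.709, 1.568, 3.064]
force: [1.5, 0.7, -0.4]
width: 0.0399
  opt rotvec [ 0.0001 -0.0004  0.0026]
  opt rotvec [-3.1414e+00 -4.0000e-03 -6.0000e-04]
shift [0.0313 0.0039 0.0169] rot [ 0.0001 -0.0004  0.0026] jaw now -86.5
[-1.48795784e-02  3.96146913e-01 -2.17524581e-01 -1.95639403e-04
 -9.59696162e-01  1.64701559e+00]
```

```bash
python3 -m crank '[[0.03,0,0.017,0,0,0,0],[0.045,0,0.017,0,0,0,0],[0.045,0,0.017,0,0,0,0],[0.045,0,0.017,0,0,0,0]]'
python3 - <<'E'
from h import *
rel((.608,-.2174,-.0195),np.radians(273.5)); 
s=get_state();R=Rn.from_euler("xyz",s["ee_rot"]);f=frame("wrist","w7")
m=hm(f,82,95,120,30);x,y,w,h=cv2.boundingRect(blobs(m,300)[0])
p=plane(f,[(x,y),(x+w,y)],s["eef_pos"][2]+.027+.022); print(x,y,w,p)
b=f["hsv"][:,:,2]<40
c=[k for k in blobs(b,300)]; print([cv2.boundingRect(k) for k in c])
E
```

```text
t: 11.05
eef_pos: [0.6091, -0.2149, 0.0287]
ee_rot: [0.941, 1.57, -0.567]
force: [0.6, 0.5, 0.5]
width: 0.0399
  opt rotvec [ 0.0017  0.0003 -0.0004]
  opt rotvec [-3.1399e+00  7.0000e-04  5.0000e-04]
shift [ 0.0482 -0.0013  0.0024] rot [ 0.0017  0.0003 -0.0004] jaw now -86.4
261 193 119 [[ 0.65303878 -0.19327943]
 [ 0.65558896 -0.2342383 ]]
[(0, 399, 640, 51), (11, 267, 208, 120), (268, 152, 123, 158), (432, 267, 193, 32), (378, 351, 22, 36), (422, 351, 30, 36)]
```

View pics/w7.png

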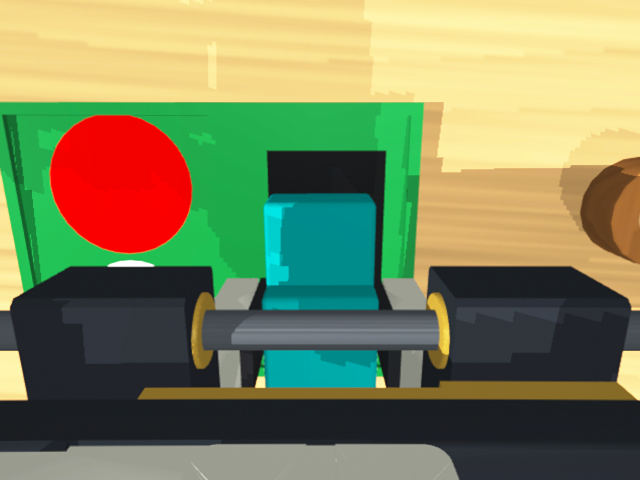

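Run:
```python
from h import *
f=frame("wrist"); p=plane(f,[(268,152),(385,152)],.006); print(p,p.mean(0))
H=np.radians(3.5); print(p.mean(0)-.052*np.array([np.cos(H),np.sin(H)]), np.degrees(np.arctan2(*(p[0]-p[1])[::-1])))
r=max(blobs(hm(f,170,6,150),1000),key=cv2.contourArea); q=plane(f,r.reshape(-1,2),.006); print(cv2.minEnclosingCircle((q*1000).astype(np.float32)))
```

```text
[[ 0.66238872 -0.18685483]
 [ 0.66604678 -0.2456125 ]] [ 0.66421775 -0.21623367]
[ 0.61231474 -0.21940819] 93.56245445082699
((640.4215087890625, -112.4700927734375), 35.74454879760742)
```

```bash
python3 -m crank '[[0.02,0,0.0025,0,0,0,0],[0.035,0,0.0025,0,0,0,0],[0.043,0,0.0025,0,0,0,0],[0.0465,0,0.0025,0,0,0,0],[0.0485,0,0.0025,0,0,0,0],[0.0485,0,0.0025,0,0,0,0]]'; python3 -m crank '[[0,0,0,0,0,0,0.65],[0,0,0,0,0,0,0.65],[0,0,0,0,0,0,0.65],[0,0,0,0,0,0,0.65]]'; python3 -m crank '[[-0.02,0,0,0,0,0,0.65],[-0.06,0,0,0,0,0,0.65],[-0.12,0,0,0,0,0,1],[-0.12,-0.05,0,0,0,0,1],[-0.12,-0.05,0,0,0,0,1]]'
python3 - <<'E'
from h import *
f=frame("wrist","w8")
s=get_state();print(s["eef_pos"])
E
```

```text
t: 11.9
eef_pos: [0.609, -0.2183, -0.0201]
ee_rot: [1.333, 1.57, -0.176]
force: [0.0, 0.0, -0.2]
width: 0.04
t: 12.4
eef_pos: [0.6089, -0.2183, -0.0202]
ee_rot: [1.463, 1.571, -0.046]
force: [0.5, -0.1, -0.0]
width: 0.057
t: 13.02
eef_pos: [0.5562, -0.2212, 0.1006]
ee_rot: [2.69, 1.57, 1.179]
force: [0.2, -0.3, -0.7]
width: 0.0814
[ 0.55779876 -0.221424    0.10043797]
```

View pics/w8.png

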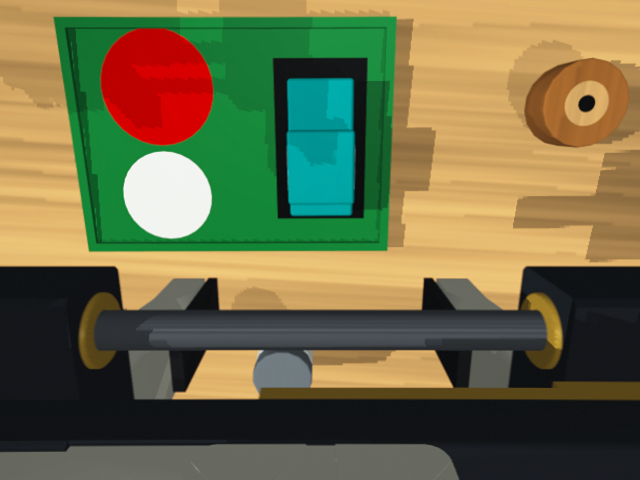

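The car is standing in the black mark at (320,147). Next I'll measure its margins to the mark edges.

Run:
```python
from h import *
f=frame("wrist"); 
def poly(m,z,lo):
    c=blobs(m,lo)[0]; return c
car=blobs(hm(f,82,95,120,30),500)[0]
print("car box px",cv2.boundingRect(car))
a=np.radians(3.5); R=np.array([[np.cos(a),-np.sin(a)],[np.sin(a),np.cos(a)]]); c0=np.array([.6085,-.1605])
def tl(uv,z): return ((plane(f,uv,z)-c0)@R*1000).round(1)
V=f["hsv"][:,:,2]
blk=blobs((V<45)&(np.add.outer(np.arange(480),np.zeros(640))<255),500)
for k in blk:
    b=cv2.boundingRect(k); print(b)
    if b[0]>200: q=cv2.approxPolyDP(cv2.convexHull(k),6,True).reshape(-1,2); print("black",q.tolist(),tl(q,.006).tolist())
q=cv2.approxPolyDP(cv2.convexHull(car),5,True).reshape(-1,2); print("car",q.tolist(),tl(q,.028).tolist(),tl(q,.006).tolist())
print("rear roof rows", [(r,V[r,320]) for r in range(196,222,2)])
E=f["extrinsics"];print(-E[:3,:3].T@E[:3,3])
```

```text
car box px (285, 80, 70, 139)
(273, 61, 93, 160)
black [[365, 61], [362, 219], [279, 220], [273, 61]] [[52.4, -87.8], [-49.9, -88.3], [-50.6, -30.6], [52.5, -29.5]]
car [[350, 80], [351, 217], [290, 218], [286, 83]] [[39.0, -77.0], [-43.8, -79.1], [-44.4, -39.9], [37.4, -39.1]] [[41.1, -78.5], [-48.5, -80.7], [-49.2, -38.3], [39.3, -37.4]]
rear roof rows [(196, np.uint8(166)), (198, np.uint8(165)), (200, np.uint8(164)), (202, np.uint8(165)), (204, np.uint8(165)), (206, np.uint8(141)), (208, np.uint8(162)), (210, np.uint8(164)), (212, np.uint8(165)), (214, np.uint8(164)), (216, np.uint8(159)), (218, np.uint8(79)), (220, np.uint8(52))]
[ 0.62579513 -0.21894977  0.29520474]
```

The car is about 4 mm short of centre along the rectangle and 0 to 1 mm off across it, square to it, so it lies within its mark. Next is the red wheel.

Run:
```python
from h import *
rel((.435,.197,.11),np.radians(273.5))
```

```text
opt rotvec [-0.0001  0.0001 -0.0008]
  opt rotvec [ 3.1415e+00 -1.2000e-03 -2.0000e-04]
shift [-0.01   -0.098  -0.4252] rot [-0.0001  0.0001 -0.0008] jaw now -86.5
```

```bash
python3 -m crank '[[-0.01,-0.098,-0.425,0,0,0,1],[-0.01,-0.098,-0.425,0,0,0,1],[-0.01,-0.098,-0.425,0,0,0,1],[-0.01,-0.098,-0.425,0,0,0,1],[-0.01,-0.098,-0.425,0,0,0,1],[-0.01,-0.098,-0.425,0,0,0,1],[-0.01,-0.098,-0.425,0,0,0,1],[-0.01,-0.098,-0.425,0,0,0,1],[-0.01,-0.098,-0.425,0,0,0,1],[-0.01,-0.098,-0.425,0,0,0,1]]'
cat >> h.py <<'E'
def circ(f,m,z,lo=300,clip=262):
    """convex-hull of blob above row clip -> enclosing circle centre in plane z"""
    c=blobs(m,lo)[0]; q=plane(f,cv2.convexHull(c).reshape(-1,2),z)*1000
    o,r=cv2.minEnclosingCircle(q.astype(np.float32)); return cv2.boundingRect(c),np.round(o,1),round(r,1)
E
python3 - <<'E'
from h import *
f=frame("wrist","w9"); 
H,S,V=cv2.split(f["hsv"]); hub=blobs((S<150)&(V>100),50)
print(circ(f,hm(f,172,5,170,60),.013),circ(f,hm(f,172,5,170,60),.026), get_state()["eef_pos"])
E
```

```text
t: 14.38
eef_pos: [0.4353, 0.1959, 0.1093]
ee_rot: [-0.798, 1.57, -2.309]
force: [-0.6, 0.3, -0.3]
width: 0.0876
((283, 188, 75, 77), array([433.6, 194.4]), 27.9) ((283, 188, 75, 77), array([436.7, 194.6]), 26.6) [0.43544019 0.19579359 0.10942862]
```

View pics/w9.png

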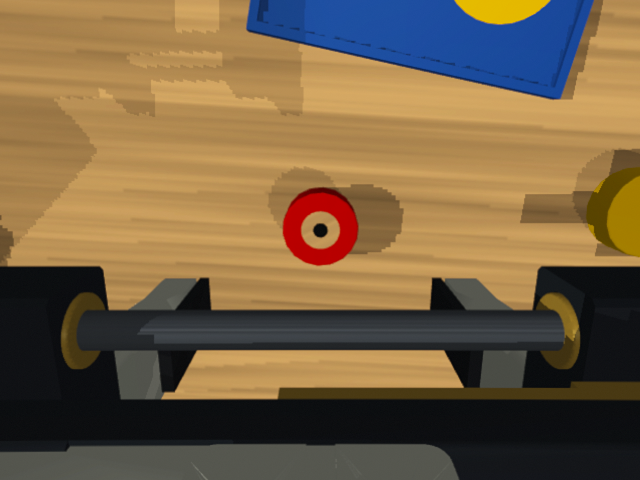

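Run:
```python
from h import *
f=frame("wrist"); print(plane(f,[(320.5,230.5)],.026)); p=plane(f,[(320.5,230.5)],.026)[0]
rel((*p,-.028),np.radians(273.5))
```

```text
[[0.43433578 0.19390598]]
  opt rotvec [-0.0019  0.0003  0.0003]
  opt rotvec [ 3.1397e+00  5.0000e-04 -4.0000e-04]
shift [ 0.1375 -0.0012  0.0018] rot [-0.0019  0.0003  0.0003] jaw now -86.6
```

```bash
python3 -m crank '[[0.06,-0.001,0.002,0,0,0,1],[0.1,-0.001,0.002,0,0,0,1],[0.12,-0.001,0.002,0,0,0,1],[0.132,-0.001,0.002,0,0,0,1],[0.137,-0.001,0.002,0,0,0,1],[0.137,-0.001,0.002,0,0,0,1]]'; python3 -m crank '[[0,0,0,0,0,0,0],[0,0,0,0,0,0,0],[0,0,0,0,0,0,0],[0,0,0,0,0,0,0],[0,0,0,0,0,0,0]]' 20;  python3 -m crank '[[-0.03,0,0,0,0,0,0],[-0.08,0,0,0,0,0,0],[-0.1,0,0,0,0,0,0],[-0.1,0,0,0,0,0,0]]'
python3 - <<'E'
from h import *
frame("wrist","w10");print(get_state()["width"])
rel((.6396,-.1115,.065),np.radians(273.5))
E
```

```text
t: 15.22
eef_pos: [0.4346, 0.1948, -0.027]
ee_rot: [2.253, 1.57, 0.743]
force: [-0.7, -0.3, -0.2]
width: 0.0875
t: 15.85
eef_pos: [0.4343, 0.1949, -0.0272]
ee_rot: [2.234, 1.571, 0.725]
force: [-1.4, 0.1, 2.3]
width: 0.0511
t: 16.35
eef_pos: [0.435, 0.1957, 0.0742]
ee_rot: [2.318, 1.567, 0.809]
force: [-0.3, 0.5, -1.0]
width: 0.0514
0.051507544589560326
  opt rotvec [-0.0001 -0.0011 -0.0008]
  opt rotvec [ 3.1415e+00 -1.3000e-03  1.8000e-03]
shift [0.0077 0.1863 0.3185] rot [-0.0001 -0.0011 -0.0008] jaw now -86.5
```

View pics/w10.png

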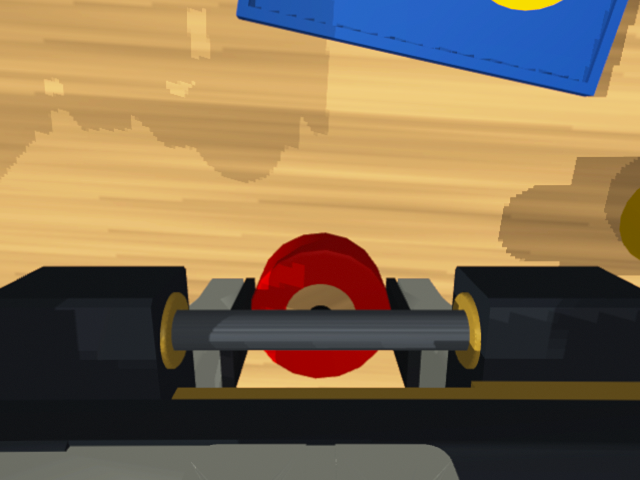

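The wheel is held at 51.5 mm and centred in the pads. I'm moving to the red spot.

```bash
python3 -m crank '[[0,0.186,0.319,0,0,0,0],[0,0.186,0.319,0,0,0,0],[0,0.186,0.319,0,0,0,0],[0,0.186,0.319,0,0,0,0],[0,0.186,0.319,0,0,0,0],[0,0.186,0.319,0,0,0,0],[0.035,0.186,0.319,0,0,0,0],[0.035,0.186,0.319,0,0,0,0],[0.035,0.186,0.319,0,0,0,0]]'
python3 - <<'E'
from h import *
f=frame("wrist","w11")
rel((.640,-.1115,-.0195),np.radians(273.5))
E
```

```text
t: 17.52
eef_pos: [0.639, -0.1119, 0.0375]
ee_rot: [-1.304, 1.569, -2.812]
force: [0.6, 0.2, 0.4]
width: 0.0514
  opt rotvec [ 0.0014  0.0003 -0.0004]
  opt rotvec [-3.1402e+00  6.0000e-04  5.0000e-04]
shift [ 0.0578  0.0004 -0.0002] rot [ 0.0014  0.0003 -0.0004] jaw now -86.4
```

View pics/w11.png

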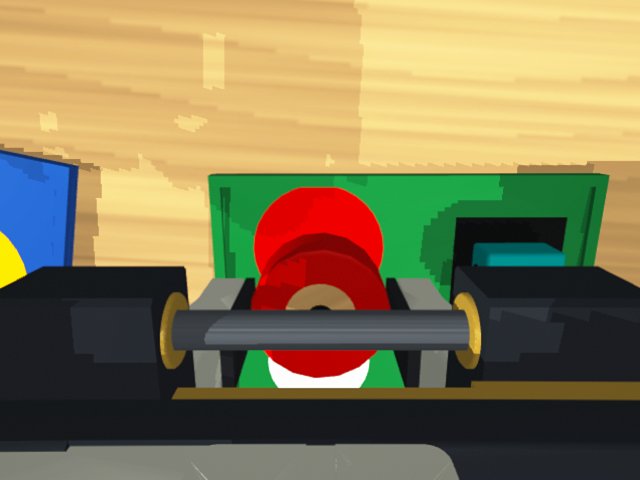

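```bash
python3 -m crank '[[0.02,0,0,0,0,0,0],[0.04,0,0,0,0,0,0],[0.052,0,0,0,0,0,0],[0.0565,0,0,0,0,0,0],[0.058,0,0,0,0,0,0],[0.058,0,0,0,0,0,0]]'; python3 -m crank '[[0,0,0,0,0,0,0.72],[0,0,0,0,0,0,0.72],[0,0,0,0,0,0,0.72],[0,0,0,0,0,0,0.72]]'; python3 -m crank '[[-0.02,0,0,0,0,0,0.72],[-0.06,0,0,0,0,0,0.72],[-0.11,0,0,0,0,0,1],[-0.13,-0.04,0,0,0,0,1],[-0.13,-0.06,0,0,0,0,1],[-0.13,-0.06,0,0,0,0,1]]'
python3 - <<'E'
from h import *
f=frame("wrist","w12")
rel((.460,-.201,.11),np.radians(273.5))
E
```

```text
t: 18.32
eef_pos: [0.6398, -0.1121, -0.0197]
ee_rot: [1.536, 1.57, 0.027]
force: [-0.0, 0.2, 0.1]
width: 0.0513
t: 18.82
eef_pos: [0.6394, -0.1122, -0.0203]
ee_rot: [1.503, 1.571, -0.007]
force: [0.8, -0.4, -0.2]
width: 0.063
t: 19.58
eef_pos: [0.5785, -0.116, 0.1106]
ee_rot: [1.818, 1.57, 0.309]
force: [1.1, -0.1, -0.5]
width: 0.0873
  opt rotvec [ 0.0001 -0.     -0.001 ]
  opt rotvec [-3.1414e+00  1.6000e-03 -0.0000e+00]
shift [ 0.0002 -0.1244  0.0776] rot [ 0.0001 -0.     -0.001 ] jaw now -86.5
```

View pics/w12.png

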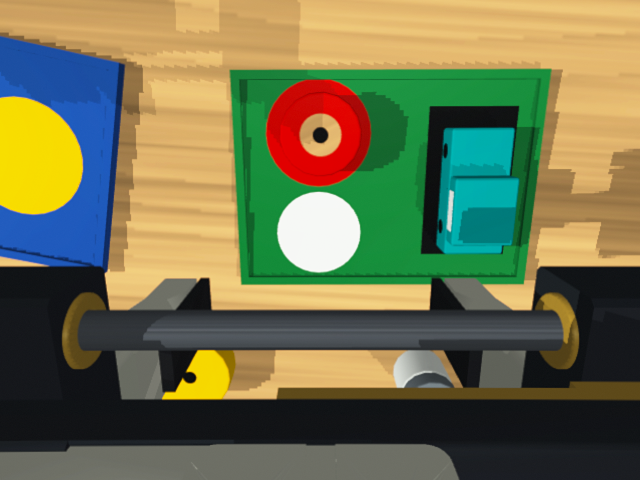

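The wheel is in the red spot, hub at (320,134). The car's rear looks close to the near edge of the black mark, so I'll zoom in.

Run:
```python
from h import *
a=cv2.imread("pics/w12.png")[90:270,400:560]; b=cv2.imread("pics/w8.png")[40:240,250:400]
cv2.imwrite("pics/z12.png",np.hstack([cv2.resize(a,(398,448),interpolation=2),cv2.resize(b,(336,448),interpolation=2)]))
f=frame("wrist")
a=np.radians(3.5); R=np.array([[np.cos(a),-np.sin(a)],[np.sin(a),np.cos(a)]]); c0=np.array([.6085,-.1605])
def tl(uv,z): return ((plane(f,uv,z)-c0)@R*1000).round(1)
print("black BL,TL",tl([(421,254),(429.5,106)],.006),"car rear-left bottom",tl([(437,250)],.006),"front top",tl([(445,128),(515,128)],.028),"roof rear",tl([(450,246),(512,246)],.042))
```

```text
black BL,TL [[-50.4 -29.3]
 [ 53.5 -28.8]] car rear-left bottom [[-47.3 -40.8]] front top [[ 39.4 -34. ]
 [ 39.3 -77.9]] roof rear [[-33.9 -38.7]
 [-33.9 -78.3]]
```

View pics/z12.png

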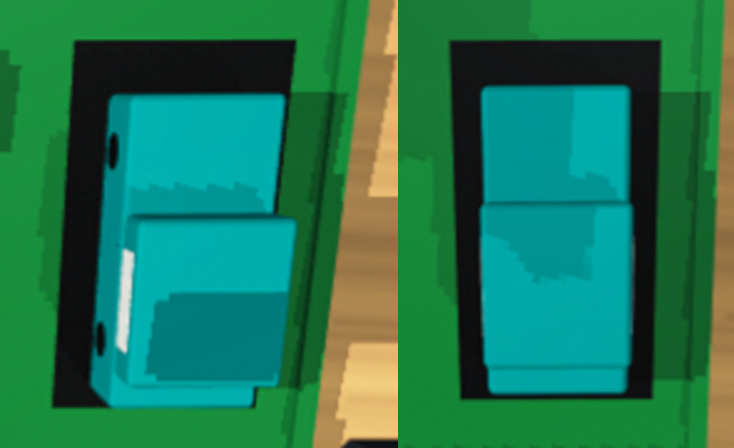

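The car's rear underside edge is about 7 mm inside the mark, which is fine. Next is the glue jar.

```bash
python3 -m crank '[[0,-0.124,0.077,0,0,0,1],[0,-0.124,0.077,0,0,0,1],[0,-0.124,0.077,0,0,0,1],[0,-0.124,0.077,0,0,0,1],[0,-0.124,0.077,0,0,0,1]]'
python3 - <<'E'
from h import *
f=frame("wrist","w13"); print(get_state()["eef_pos"])
H,S,V=cv2.split(f["hsv"])
for k in blobs((S<70)&(V>70)&(np.arange(480)[:,None]<264),200):print(cv2.boundingRect(k))
E
```

```text
t: 20.3
eef_pos: [0.4618, -0.2002, 0.1097]
ee_rot: [1.049, 1.57, -0.46]
force: [1.0, -0.1, 0.6]
width: 0.0874
[ 0.461761   -0.19999545  0.10955621]
(154, 1, 93, 100)
(292, 197, 62, 67)
```

View pics/w13.png

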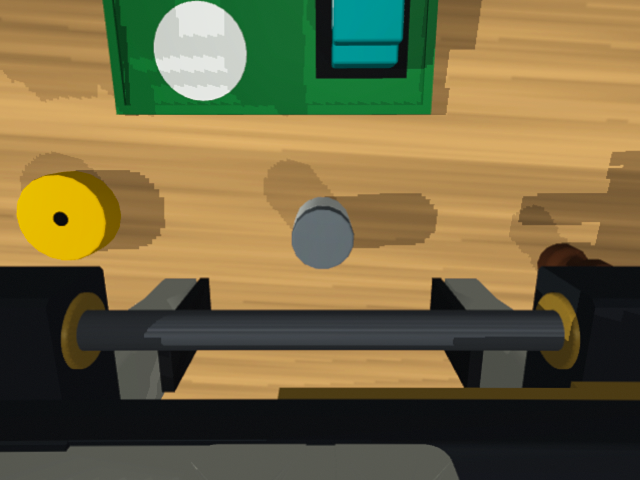

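The jar's cap top is centred at about (322.5,238). The handle is at the right, at (565,260), and stays outside the finger sweep.

Run:
```python
from h import *
f=frame("wrist"); p=plane(f,[(322.7,238)],.048)[0]; print(p); rel((*p,-.016),np.radians(273.5))
```

```text
[ 0.46144669 -0.20316345]
  opt rotvec [0.0011 0.0001 0.0002]
  opt rotvec [-3.1405e+00 -3.0000e-04  2.0000e-04]
shift [ 0.1255 -0.0003  0.0033] rot [0.0011 0.0001 0.0002] jaw now -86.4
```

```bash
python3 -m crank '[[0.05,0,0.003,0,0,0,1],[0.09,0,0.003,0,0,0,1],[0.11,0,0.003,0,0,0,1],[0.121,0,0.003,0,0,0,1],[0.125,0,0.003,0,0,0,1],[0.125,0,0.003,0,0,0,1]]'; python3 -m crank '[[0,0,0,0,0,0,0],[0,0,0,0,0,0,0],[0,0,0,0,0,0,0],[0,0,0,0,0,0,0],[0,0,0,0,0,0,0],[0,0,0,0,0,0,0]]' 20;  python3 -m crank '[[-0.03,0,0,0,0,0,0],[-0.08,0,0,0,0,0,0],[-0.1,0,0,0,0,0,0],[-0.1,0,0,0,0,0,0]]'
python3 - <<'E'
from h import *
frame("wrist","w14");print(get_state()["width"])
rel((.5700,-.1155,.085),np.radians(273.5))
E
```

```text
t: 21.15
eef_pos: [0.4612, -0.2032, -0.015]
ee_rot: [1.337, 1.57, -0.172]
force: [0.2, 0.7, 0.2]
width: 0.0878
t: 21.9
eef_pos: [0.4606, -0.2033, -0.0153]
ee_rot: [-2.833, 1.571, 1.941]
force: [-0.5, 0.8, 1.9]
width: 0.0395
t: 22.4
eef_pos: [0.4617, -0.2034, 0.0862]
ee_rot: [1.469, 1.567, -0.04]
force: [0.3, 0.8, -1.3]
width: 0.0392
0.03972542736950324
  opt rotvec [-0.0001 -0.0002 -0.0013]
  opt rotvec [ 3.1415e+00 -2.0000e-03  3.0000e-04]
shift [ 1.000e-04  1.144e-01 -8.090e-02] rot [-0.0001 -0.0002 -0.0013] jaw now -86.5
```

View pics/w14.png

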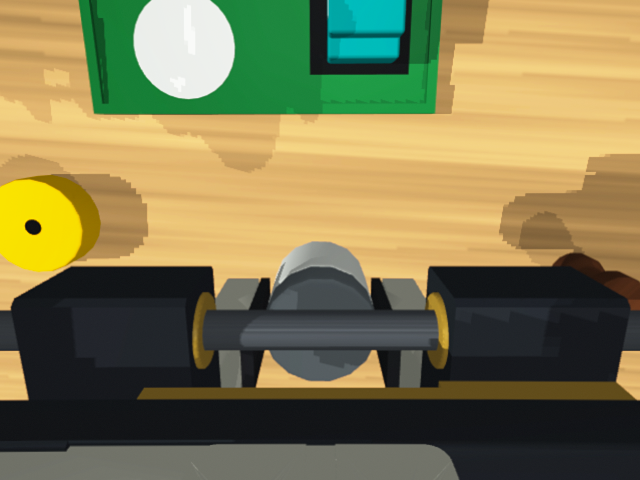

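The jar is held at 39.6 mm. I'm moving to the white spot.

```bash
python3 -m crank '[[0,0.1145,-0.081,0,0,0,0],[0,0.1145,-0.081,0,0,0,0],[0,0.1145,-0.081,0,0,0,0],[0.02,0.1145,-0.081,0,0,0,0],[0.04,0.1145,-0.081,0,0,0,0],[0.04,0.1145,-0.081,0,0,0,0]]'
python3 - <<'E'
from h import *
f=frame("wrist","w15")
rel((.5700,-.1155,-.0083),np.radians(273.5))
E
```

```text
t: 23.2
eef_pos: [0.5673, -0.1158, 0.0419]
ee_rot: [-1.583, 1.565, -3.094]
force: [-0.1, -0.2, -1.5]
width: 0.0397
  opt rotvec [-0.0002  0.0002  0.0035]
  opt rotvec [ 3.1414e+00  5.4000e-03 -3.0000e-04]
shift [ 0.0516  0.0017 -0.0003] rot [-0.0002  0.0002  0.0035] jaw now -86.5
```

View pics/w15.png

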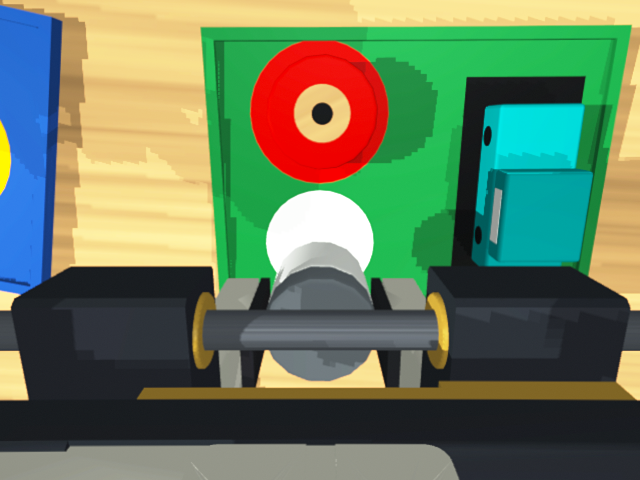

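```bash
python3 -m crank '[[0.02,0.001,0,0,0,0,0],[0.035,0.001,0,0,0,0,0],[0.046,0.001,0,0,0,0,0],[0.05,0.001,0,0,0,0,0],[0.0515,0.001,0,0,0,0,0],[0.0515,0.001,0,0,0,0,0]]'; python3 -m crank '[[0,0,0,0,0,0,0.65],[0,0,0,0,0,0,0.65],[0,0,0,0,0,0,0.65],[0,0,0,0,0,0,0.65],[0,0,0,0,0,0,0.65]]'; python3 -m crank '[[-0.02,0,0,0,0,0,0.65],[-0.06,0,0,0,0,0,0.65],[-0.11,0,0,0,0,0,1],[-0.12,-0.04,0,0,0,0,1],[-0.12,-0.06,0,0,0,0,1],[-0.12,-0.06,0,0,0,0,1]]'
python3 - <<'E'
from h import *
f=frame("wrist","w16")
rel((.4585,-.025,.11),np.radians(261.85))
E
```

```text
t: 24.0
eef_pos: [0.5712, -0.1154, -0.0065]
ee_rot: [1.439, 1.57, -0.071]
force: [-0.9, -0.2, -0.7]
width: 0.0397
t: 24.62
eef_pos: [0.5709, -0.1154, -0.0068]
ee_rot: [0.673, 1.571, -0.837]
force: [0.8, 0.3, -0.2]
width: 0.0571
t: 25.38
eef_pos: [0.51, -0.1191, 0.1138]
ee_rot: [1.866, 1.57, 0.356]
force: [-0.1, 1.0, 0.6]
width: 0.0865
  opt rotvec [ 2.036e-01 -1.000e-04 -1.100e-03]
  opt rotvec [-2.938e+00  1.600e-03 -2.000e-04]
shift [ 0.0036 -0.0467 -0.0972] rot [ 2.036e-01 -1.000e-04 -1.100e-03] jaw now -86.5
```

View pics/w16.png

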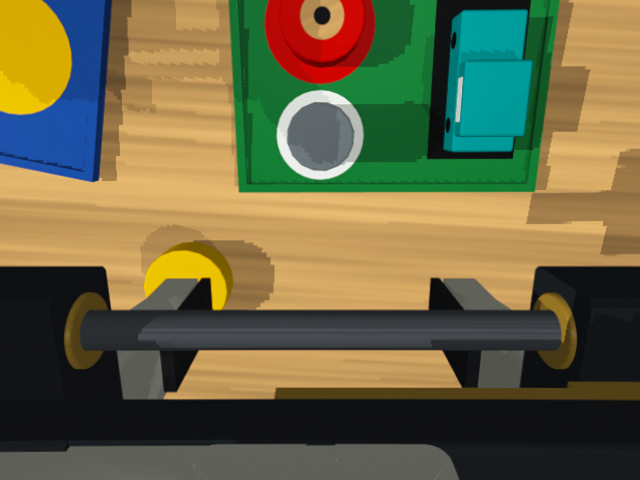

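The jar stands centred in the white spot at (320,135). Next is the yellow disc.

```bash
python3 -m crank '[[0,-0.047,-0.097,0.204,0,0,1],[0,-0.047,-0.097,0.204,0,0,1],[0,-0.047,-0.097,0.204,0,0,1],[0,-0.047,-0.097,0.204,0,0,1],[0,-0.047,-0.097,0.204,0,0,1]]'
python3 - <<'E'
from h import *
f=frame("wrist","w17"); print(get_state()["eef_pos"])
m=hm(f,20,30,200,60)&(np.arange(480)[:,None]<264)
for k in blobs(m,200):print(cv2.boundingRect(k))
E
```

```text
t: 26.05
eef_pos: [0.4589, -0.0257, 0.113]
ee_rot: [-0.7, 1.57, -2.414]
force: [-0.0, 0.6, 0.2]
width: 0.0876
[ 0.45867588 -0.02582517  0.1128952 ]
(43, 0, 126, 83)
(277, 182, 87, 82)
```

View pics/w17.png

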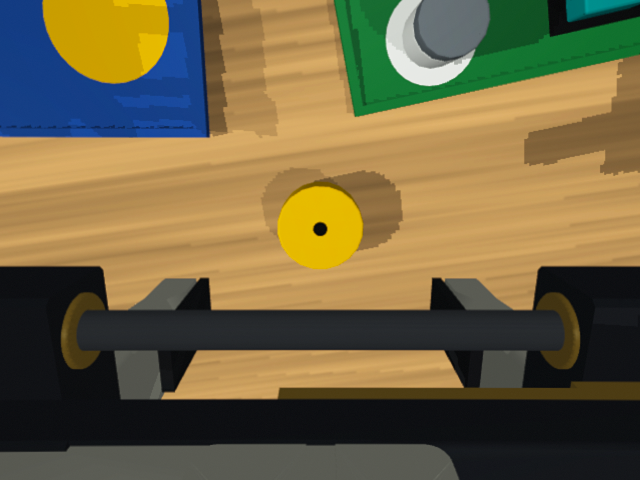

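The disc's centre hole is at (320,229).

Run:
```python
from h import *
f=frame("wrist"); p=plane(f,[(320.3,229.3)],.024)[0]; print(p); rel((*p,-.028),np.radians(261.85))
```

```text
[ 0.45707315 -0.02723393]
  opt rotvec [-0.0019  0.0004  0.0006]
  opt rotvec [ 3.1397e+00  9.0000e-04 -6.0000e-04]
shift [ 0.1409 -0.0012  0.0015] rot [-0.0019  0.0004  0.0006] jaw now -98.3
```

```bash
python3 -m crank '[[0.06,-0.001,0.001,0,0,0,1],[0.1,-0.001,0.001,0,0,0,1],[0.125,-0.001,0.001,0,0,0,1],[0.136,-0.001,0.001,0,0,0,1],[0.141,-0.001,0.001,0,0,0,1],[0.141,-0.001,0.001,0,0,0,1]]'; python3 -m crank '[[0,0,0,0,0,0,0],[0,0,0,0,0,0,0],[0,0,0,0,0,0,0],[0,0,0,0,0,0,0],[0,0,0,0,0,0,0]]' 20;  python3 -m crank '[[-0.03,0,0,0,0,0,0],[-0.08,0,0,0,0,0,0],[-0.1,0,0,0,0,0,0],[-0.1,0,0,0,0,0,0]]'
python3 - <<'E'
from h import *
frame("wrist","w18");print(get_state()["width"])
rel((.612,.0922,.075),np.radians(261.85))
E
```

```text
t: 26.9
eef_pos: [0.4576, -0.026, -0.0274]
ee_rot: [1.946, 1.57, 0.232]
force: [-1.0, 0.2, -0.4]
width: 0.0876
t: 27.52
eef_pos: [0.4573, -0.0259, -0.0275]
ee_rot: [1.942, 1.57, 0.228]
force: [-2.5, 0.3, 5.6]
width: 0.0594
t: 28.02
eef_pos: [0.4581, -0.0256, 0.0736]
ee_rot: [2.077, 1.567, 0.364]
force: [0.4, -0.7, -1.0]
width: 0.0593
0.059711255107972726
  opt rotvec [-0.0008 -0.0008 -0.0009]
  opt rotvec [ 3.1408e+00 -1.5000e-03  1.3000e-03]
shift [-0.0024  0.1365 -0.1389] rot [-0.0008 -0.0008 -0.0009] jaw now -98.2
```

View pics/w18.png

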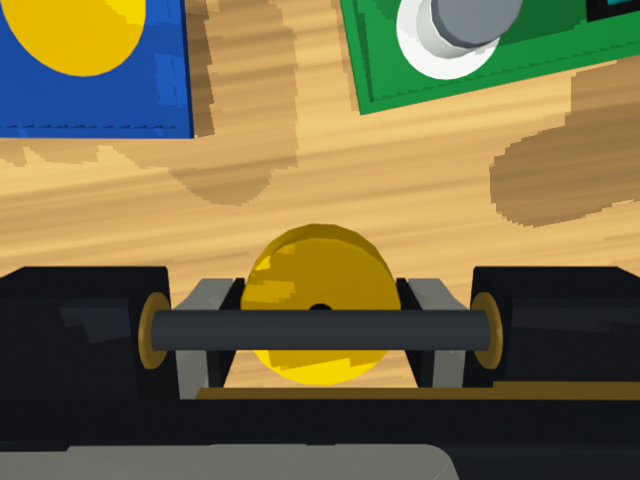

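The disc is held at 59.6 mm. I'm moving over the yellow spot.

```bash
python3 -m crank '[[0,0.1365,-0.139,0,0,0,0],[0,0.1365,-0.139,0,0,0,0],[0,0.1365,-0.139,0,0,0,0],[0,0.1365,-0.139,0,0,0,0],[0.02,0.1365,-0.139,0,0,0,0],[0.03,0.1365,-0.139,0,0,0,0],[0.03,0.1365,-0.139,0,0,0,0]]'
python3 - <<'E'
from h import *
f=frame("wrist","w19")
b=[k for k in blobs(hm(f,103,125,120,30),500)]; print([cv2.boundingRect(k) for k in b])
rel((.612,.0922,-.0205),np.radians(261.85))
E
```

```text
t: 28.95
eef_pos: [0.6106, 0.0914, 0.0407]
ee_rot: [-1.016, 1.568, -2.73]
force: [0.6, 0.3, -0.6]
width: 0.0593
[(25, 108, 412, 202)]
  opt rotvec [-0.0007  0.0008  0.001 ]
  opt rotvec [ 3.1408e+00  1.6000e-03 -1.3000e-03]
shift [ 0.0622  0.0006 -0.0007] rot [-0.0007  0.0008  0.001 ] jaw now -98.2
```

View pics/w19.png

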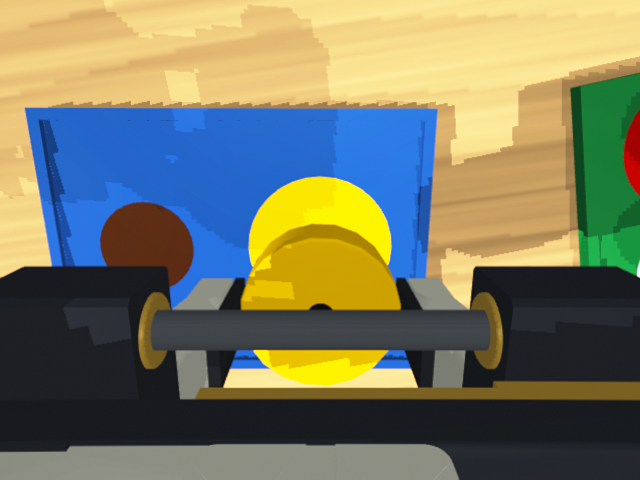

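```bash
python3 -m crank '[[0.03,0.001,-0.001,0,0,0,0],[0.045,0.001,-0.001,0,0,0,0],[0.056,0.001,-0.001,0,0,0,0],[0.0605,0.001,-0.001,0,0,0,0],[0.062,0.001,-0.001,0,0,0,0],[0.062,0.001,-0.001,0,0,0,0]]'; python3 -m crank '[[0,0,0,0,0,0,0.78],[0,0,0,0,0,0,0.78],[0,0,0,0,0,0,0.78],[0,0,0,0,0,0,0.78]]'; python3 -m crank '[[-0.02,0,0,0,0,0,0.78],[-0.06,0,0,0,0,0,0.78],[-0.11,0,0,0,0,0,1],[-0.13,-0.04,0,0,0,0,1],[-0.13,-0.06,0,0,0,0,1],[-0.13,-0.06,0,0,0,0,1]]'
python3 - <<'E'
from h import *
f=frame("wrist","w20")
rel((.50,-.1,.11),np.radians(261.85))
rel((.44,-.38,.11),np.radians(261.85)); print(get_state()["q"])
E
```

```text
t: 29.75
eef_pos: [0.6134, 0.0931, -0.0194]
ee_rot: [2.011, 1.57, 0.298]
force: [1.0, -0.1, -0.7]
width: 0.0595
t: 30.25
eef_pos: [0.6131, 0.0931, -0.0198]
ee_rot: [2.1, 1.571, 0.386]
force: [-0.2, 0.9, -0.4]
width: 0.0683
t: 31.0
eef_pos: [0.5528, 0.1018, 0.111]
ee_rot: [2.408, 1.57, 0.695]
force: [0.6, -0.1, -0.4]
width: 0.0875
  opt rotvec [ 0.0003 -0.0005 -0.0008]
  opt rotvec [-3.1413e+00  1.3000e-03 -8.0000e-04]
shift [ 0.0006 -0.0246  0.2074] rot [ 0.0003 -0.0005 -0.0008] jaw now -98.1
  opt rotvec [ 0.0003 -0.0005 -0.0008]
  opt rotvec [-3.1413e+00  1.3000e-03 -8.0000e-04]
shift [ 4.00e-04 -4.44e-02  4.93e-01] rot [ 0.0003 -0.0005 -0.0008] jaw now -98.1
[ 5.29533452e-01  2.40035745e-01 -3.47596008e-01  1.02701159e-04
 -9.82189695e-01  8.99244160e-01]
```

View pics/w20.png

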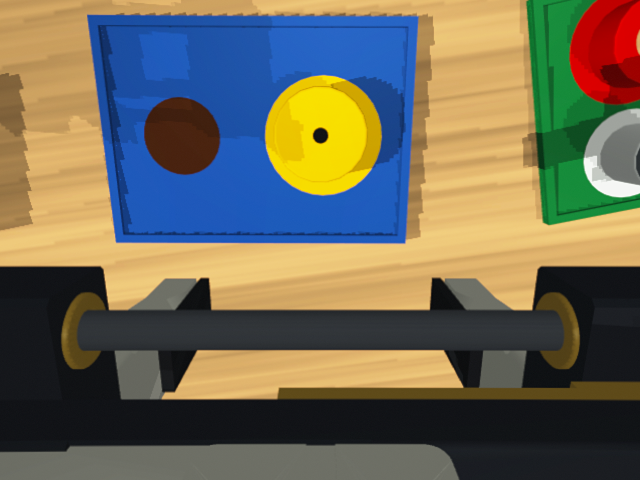

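The disc is well inside the yellow spot, hole at (320,135). Next is the handle.

```bash
python3 -m crank '[[0,-0.044,0.493,0,0,0,1],[0,-0.044,0.493,0,0,0,1],[0,-0.044,0.493,0,0,0,1],[0,-0.044,0.493,0,0,0,1],[0,-0.044,0.493,0,0,0,1],[0,-0.044,0.493,0,0,0,1],[0,-0.044,0.493,0,0,0,1],[0,-0.044,0.493,0,0,0,1],[0,-0.044,0.493,0,0,0,1],[0,-0.044,0.493,0,0,0,1]]'
python3 - <<'E'
from h import *
f=frame("wrist","w21"); print(get_state()["eef_pos"])
cv2.imwrite("pics/z21.png",cv2.resize(f["bgr"][140:300,240:440],None,fx=3,fy=3,interpolation=2))
E
```

```text
t: 32.3
eef_pos: [0.4397, -0.3807, 0.1094]
ee_rot: [-1.838, 1.569, 2.73]
force: [0.2, 0.1, 0.4]
width: 0.0876
[ 0.44006057 -0.38003592  0.10961161]
```

View pics/w21.png

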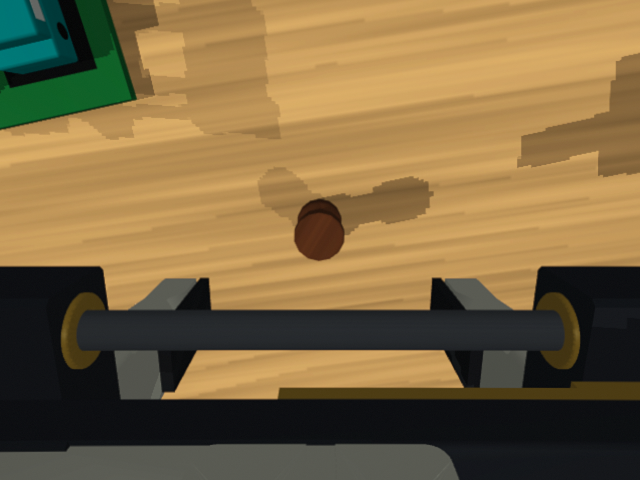

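View pics/z21.png

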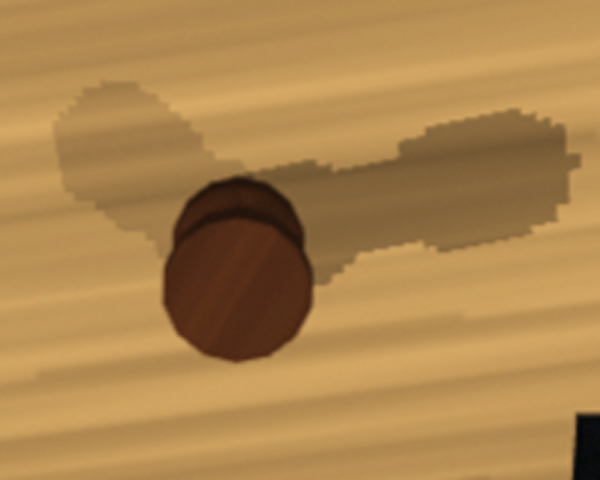

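The handle stands upright, head centre at (319.3,236).

Run:
```python
from h import *
f=frame("wrist"); p=plane(f,[(319.3,236)],.050)[0]; print(p); rel((*p,-.027),np.radians(261.85))
```

```text
[ 0.44145852 -0.38118957]
  opt rotvec [ 0.0002 -0.0002  0.0005]
  opt rotvec [-3.1414e+00 -7.0000e-04 -3.0000e-04]
shift [0.1369 0.0014 0.0015] rot [ 0.0002 -0.0002  0.0005] jaw now -98.1
```

```bash
python3 -m crank '[[0.05,0.001,0.001,0,0,0,1],[0.09,0.001,0.001,0,0,0,1],[0.12,0.001,0.001,0,0,0,1],[0.132,0.001,0.001,0,0,0,1],[0.136,0.001,0.001,0,0,0,1],[0.136,0.001,0.001,0,0,0,1]]'; python3 -m crank '[[0,0,0,0,0,0,0],[0,0,0,0,0,0,0],[0,0,0,0,0,0,0],[0,0,0,0,0,0,0],[0,0,0,0,0,0,0],[0,0,0,0,0,0,0],[0,0,0,0,0,0,0],[0,0,0,0,0,0,0]]' 15;  python3 -m crank '[[-0.03,0,0,0,0,0,0],[-0.08,0,0,0,0,0,0],[-0.1,0,0,0,0,0,0],[-0.1,0,0,0,0,0,0]]'
python3 - <<'E'
from h import *
frame("wrist","w22");frame("side","s22");print(get_state()["width"])
a=cv2.imread("pics/s22.png")[280:440,380:540]; cv2.imwrite("pics/z22.png",cv2.resize(a,None,fx=2.5,fy=2.5))
rel((.6255,.188,.075),np.radians(261.85))
E
```

```text
t: 33.15
eef_pos: [0.4417, -0.3813, -0.0249]
ee_rot: [1.227, 1.569, -0.485]
force: [-0.6, 0.2, 0.6]
width: 0.0876
t: 34.15
eef_pos: [0.4408, -0.3813, -0.0259]
ee_rot: [-1.986, 1.571, 2.583]
force: [0.2, -0.1, -0.0]
width: 0.0313
t: 34.65
eef_pos: [0.442, -0.3818, 0.0761]
ee_rot: [1.297, 1.567, -0.417]
force: [0.2, -0.1, -0.7]
width: 0.0312
0.03140577609838865
  opt rotvec [-0.0008 -0.0005  0.0004]
  opt rotvec [3.1408e+00 6.0000e-04 7.0000e-04]
shift [-0.0011  0.102  -0.5895] rot [-0.0008 -0.0005  0.0004] jaw now -98.2
```

View pics/w22.png

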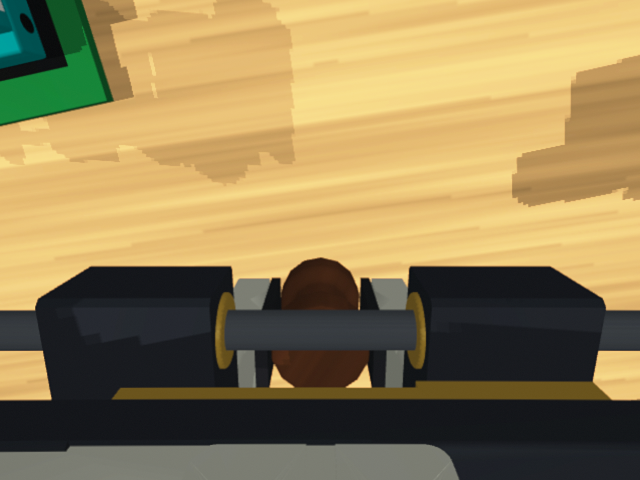

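View pics/s22.png

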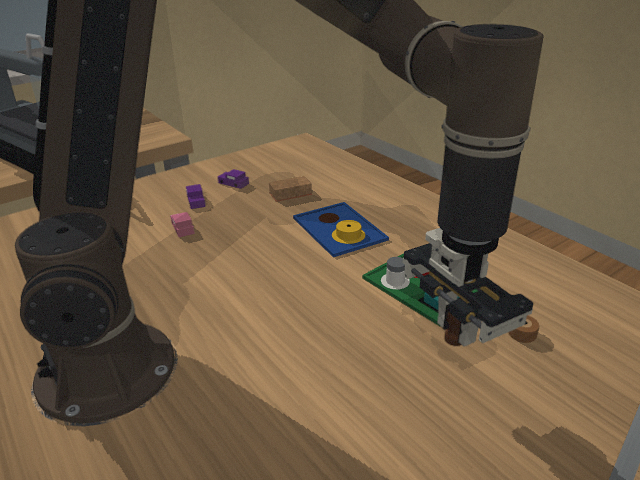

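The handle is held upright at 31.4 mm. I'm moving to the brown spot.

```bash
python3 -m crank '[[-0.01,0.102,-0.5895,0,0,0,0],[-0.01,0.102,-0.5895,0,0,0,0],[-0.01,0.102,-0.5895,0,0,0,0],[-0.01,0.102,-0.5895,0,0,0,0],[-0.01,0.102,-0.5895,0,0,0,0],[-0.01,0.102,-0.5895,0,0,0,0],[-0.01,0.102,-0.5895,0,0,0,0],[-0.01,0.102,-0.5895,0,0,0,0],[-0.01,0.102,-0.5895,0,0,0,0],[-0.01,0.102,-0.5895,0,0,0,0]]'
python3 - <<'E'
from h import *
rel((.6255,.188,.03),np.radians(261.85))
E
```

```text
t: 36.0
eef_pos: [0.6254, 0.1903, 0.082]
ee_rot: [-0.901, 1.568, -2.613]
force: [-0.9, -0.4, -0.1]
width: 0.0313
  opt rotvec [0.0012 0.0016 0.002 ]
  opt rotvec [-3.1404e+00 -3.2000e-03  2.5000e-03]
shift [0.0521 0.0005 0.0022] rot [0.0012 0.0016 0.002 ] jaw now -98.1
```

```bash
python3 -m crank '[[0.03,0,0,0,0,0,0],[0.045,0,0,0,0,0,0],[0.052,0,0,0,0,0,0],[0.052,0,0,0,0,0,0]]'
python3 - <<'E'
from h import *
f=frame("wrist","w23")
rel((.6255,.188,-.019),np.radians(261.85))
E
```

```text
t: 36.5
eef_pos: [0.6255, 0.1869, 0.0318]
ee_rot: [-0.711, 1.57, -2.425]
force: [0.0, 0.0, 0.0]
width: 0.0314
  opt rotvec [-0.0011  0.     -0.0003]
  opt rotvec [ 3.1405e+00 -5.0000e-04 -0.0000e+00]
shift [ 0.0515 -0.0006 -0.0007] rot [-0.0011  0.     -0.0003] jaw now -98.2
```

View pics/w23.png

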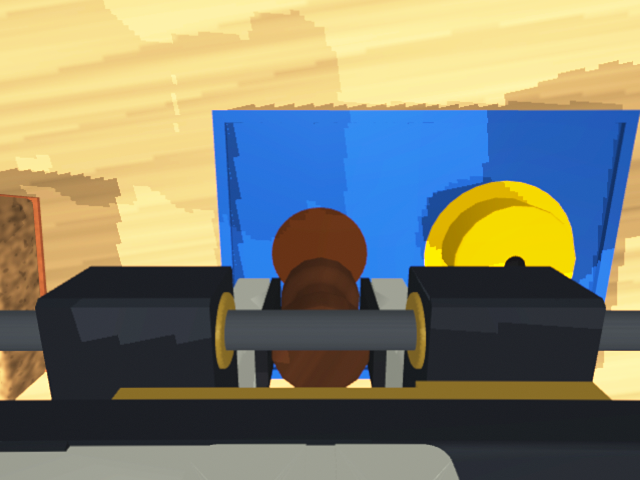

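```bash
python3 -m crank '[[0.02,-0.0005,-0.0005,0,0,0,0],[0.035,-0.0005,-0.0005,0,0,0,0],[0.046,-0.0005,-0.0005,0,0,0,0],[0.05,-0.0005,-0.0005,0,0,0,0],[0.0515,-0.0005,-0.0005,0,0,0,0],[0.0515,-0.0005,-0.0005,0,0,0,0]]'; python3 -m crank '[[0,0,0,0,0,0,0.6],[0,0,0,0,0,0,0.6],[0,0,0,0,0,0,0.6],[0,0,0,0,0,0,0.6],[0,0,0,0,0,0,0.6]]'; python3 -m crank '[[-0.015,0,0,0,0,0,0.6],[-0.05,0,0,0,0,0,0.6],[-0.1,0,0,0,0,0,0.6],[-0.13,-0.04,0,0,0,0,1],[-0.13,-0.08,0,0,0,0,1],[-0.13,-0.08,0,0,0,0,1]]'
python3 - <<'E'
from h import *
f=frame("wrist","w24"); frame("top","t24");frame("side","s24")
a=cv2.imread("pics/t24.png")[140:280,120:520];cv2.imwrite("pics/z24.png",cv2.resize(a,None,fx=2,fy=2,interpolation=2))
a=cv2.imread("pics/s24.png")[160:360,250:560];cv2.imwrite("pics/y24.png",cv2.resize(a,None,fx=2,fy=2,interpolation=2))
print(get_state()["eef_pos"])
E
```

```text
t: 37.3
eef_pos: [0.6255, 0.1884, -0.019]
ee_rot: [2.139, 1.57, 0.426]
force: [0.1, 0.5, -0.1]
width: 0.0311
t: 37.92
eef_pos: [0.6253, 0.1883, -0.0193]
ee_rot: [2.873, 1.571, 1.16]
force: [0.0, -0.4, 0.1]
width: 0.0527
t: 38.67
eef_pos: [0.5444, 0.2001, 0.1129]
ee_rot: [2.55, 1.568, 0.838]
force: [0.3, -0.1, 0.2]
width: 0.0772
[0.54674644 0.19994216 0.11161158]
```

View pics/w24.png

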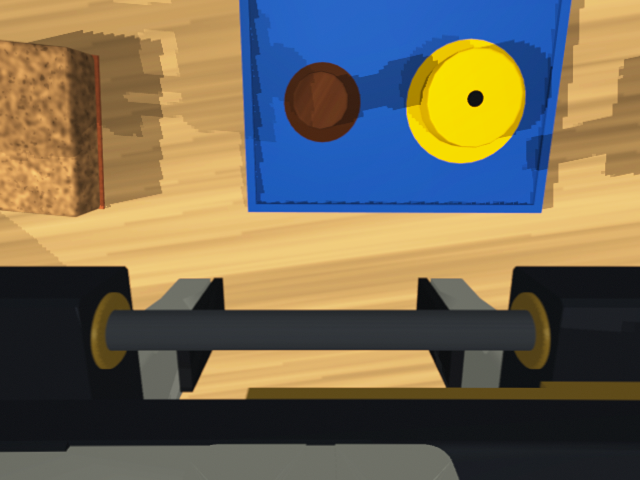

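View pics/z24.png

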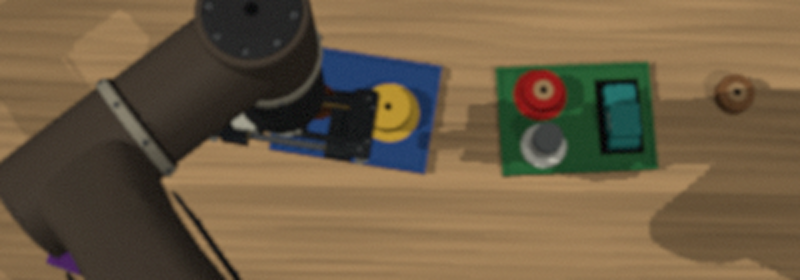

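View pics/y24.png

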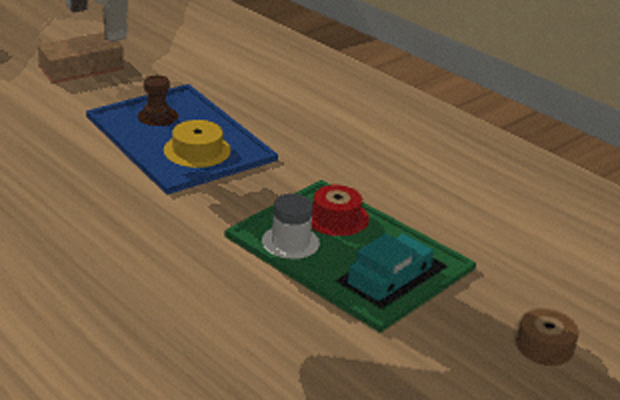

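All five parts stand upright within their marks, and the wrist, top and side views agree. The spare wheel is at its starting pixel, the sanding block lies by the blue tray, and the gripper is open and clear. I'm handing in.

```bash
python3 -c "
from station import *
print(job_done())"
```

```text
the job is handed in; nothing more can be done
None
```

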